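# Open the double-latched die chest

## Robot

A 6-joint arm with a two-finger parallel gripper is mounted at the origin on the work surface. World frame = base frame: x ahead of the robot, y to its left, z up, the work surface at z = 0. Lengths are in m, angles in rad, forces in N, time in s.
With the tool pointing down it reaches from about 0.3 to 1 m from the base axis. Payload 5.1 kg.
Tool frame: the origin (TCP) lies on the centre line of the jaws, within the pads' length; the fingertips stand tcp_to_tips ahead of it and the grasp point (between the pads) lies 3 mm ahead of it (tcp_to_tips is the distance from the TCP to the fingertips, in m); x points along the fingers, z is the direction in which the jaws open and shut, and the axes are right-handed (so a half turn about x gives the same grasp; the last joint's range is limited). The gripper opens to 95 mm and grips with 3 to 60 N. Pads are 20 mm wide; open, the fingers measure 119 mm over their backs; the gripper's body (75 mm by 180 mm) begins 59 mm behind the grasp point.
Start: joints at [1.019, 0.124, 1.65, -0, 1.367, -0.083], TCP at [0.294, 0.58, 0.215] pointing down, gripper open.
Joint ranges: [-2.61, 2.61], [-1.02, 2.33], [0.03, 2.71], [-1.35, 4.49], [0.32, 2.68], [-2.91, 2.91]. Speed limits (rad/s): [2.57, 2.57, 3.14, 3.14, 3.14, 3.14].

## Interface

Orientations are given as a unit quaternion [w, x, y, z].
In Python, from cell import * gives the robot as it stands. The module is installed in compiled form; this text tells all that it offers.
- The arm moves only by the shell command python3 -m pendant 'ROWS'. ROWS is a JSON object of lists of equal length, an entry for each row: "claw": the gripper command: -1 is fully open, 1 is shut, values between are in proportion; "xyz": the shift along the tool's x, y, z in m, a list of three; "delta_rot": the turn, a rotation vector about the tool's x, y, z in rad, a list of three. In form: {"claw": [claw, ...], "xyz": [[x, y, z], ...], "delta_rot": [[rx, ry, rz], ...]}. A call has 1 to 5 rows; each row is the pose to reach, as a shift and turn from the pose commanded when the call began, along the tool's axes at that moment; what a row does not reach only later rows make up. A row lasts 1/10 s, in which the tool goes at most 50 mm and 8.59 degrees, less where a joint would pass 70% of its speed; a pose out of reach is approached as far as the arm can. A call with a gripper value outside its range is refused whole. The fingers move at their own pace and stop on an object; the grip force is fixed at half the most. Time passes only in rows, so rows that repeat a pose let the fingers close. It gives the time, the measured TCP pose, the force and the opening at its end, in the units of the state.
- state(): the state, without advancing time (a new reading comes with each control period).
- camera(name): name is "side" or "top" or "wrist"; returns (picture, depth): 420x560x3 uint8, red, green, blue; 420x560 float32, m along the optical axis (not along the pixel's ray), 0 where there is no reading.
- camera_info(name): a dict with "vfov" (degrees; the focal length in pixels is half the picture's height over the tangent of half this angle, whatever the lens; pixels are square), "cx", "cy" (the principal point, pixels), "distortion" ([k1, k2, p1, p2, k3] as OpenCV has them; the pictures are not rectified), "position" and "attitude" of the camera in the world; the wrist camera has in their place "mount" (4x4, takes a point from camera to tool coordinates, whose origin is the TCP and whose axes are the tool frame's). Camera axes: x right, y down, z forward; pixel columns grow to the right and rows downward; lengths in m; the calibration is good to about 2 mm. A picture is of the moment at which its call begins: read the wrist's pose just before it. camera_info takes no time and is no camera call.
- hand_in(): hands the job in, once; it reports no verdict.
Trained networks look in the newest picture that a camera, given by its name, has taken for a name from the list of things; names that differ only in an ending like _2 or _b are one class to them, and where a whole thing is asked for, a point or a joint stands for the part that bears it (a point fixed in the world has none). Each returns a list of dicts, best first, with "p" (0 to 1); they miss things now and then, are a little off and sometimes report something else, mostly with a low value. They report only what shows in the picture. A call takes as long as a camera call.
- recognise(name, camera): "pixel" ([column, row] in pixels, amid what is visible of it).
- tip_of(name, camera): "pixel" ([column, row] in pixels: a listed point, or the origin of a listed thing).
The state is a dict: "time": time; "joint_pos": joint angles; "joint_velocities": joint speeds; "joint_efforts": joint torques, N m; "position": TCP position; "eef_rot": TCP orientation; "force": force on the tool from outside, world axes, zero at the start; "ft_torque": the same for the moment, N m; "grip_width": finger opening in m.
Only numpy, scipy, OpenCV 4.12 (cv2) and the standard library are available. Lean on these libraries where they do the work, as an engineer would, in place of code of your own. Each camera call takes 0.05 s, during which the arm holds its last target.

## Task

Open the blue die chest and leave its lid standing open at 65 degrees or more, with bolt and catch left released: draw the slide bolt back by its yellow knob, lift the lid a little by its handle until the hidden safety catch stops it, ease it back down a touch, then push the red catch tab fully aside and swing the lid up. Go by feel and be gentle with the catch, neither hauling the lid against it nor forcing the tab when it jams. Leave the two ferrules and the loose die on the bench where they stand.

Things in the scene. Friction and masses are not known exactly. Their poses are not given: they have to be found in the camera images.
- chest: Blue steel die chest, fixed, 240 mm deep (x) by 300 wide (y), z up. Origin on the bench at mid width; front at x = -140 mm, back at x = +100. The lidded box spans x = -73 to +100; the lid's top is at z = 118 mm, its front edge at x = -85, its width 296. The lower ledge before it carries the bolt at y = -95 (on a dark block 40 x 50 mm, top z = 118) and the red catch tab at y = +85.
- ledge (a point): Middle of the ledge in front of the lid, on its top face (x = -106, y = 0, z = 75 mm in the chest's frame); the ledge is 68 mm deep and 300 mm wide.
- hinge (a point): Middle of the lid's hinge line (x = +100, y = 0, z = 108 mm in the chest's frame); the line is parallel to the chest's y and the lid swings up and back about it.
- bolt (a joint): Primary latch: travel of the slide bolt in m. Near 0 (up to 0.005 at the start) its nose lies over the lid's front edge and holds the lid down. It is drawn along the chest's -x, away from the lid; from 0.017 on it is clear, end stop at 0.026. Rubs with about 3 N and stays where left.
- bolt_knob (a point): Yellow upright knob of the bolt, 16 mm in diameter; the point is on its axis at z = 144.5 mm; the knob's top is 16 mm above it, the flat bolt 17 mm below. Moves with the bolt (x = -106 - travel, y = -95 mm in the chest's frame).
- lid (a joint): Angle of the lid in rad: 0 closed, grows as it opens, stop at 1.35. Stiff hinge: it stays at any angle where left; at the handle about 7 N raise it and 1 to 2 N lower it. With the bolt drawn it rises until the hidden hook of the safety catch stops it, somewhere between 0.08 and 0.24 rad (12 to 37 mm at the handle): the hook's foot under the lid is adjustable, unseen, different each time.
- lid_handle (a point): Centre of the lid's steel bar handle: round bar 12 mm in diameter, 80 mm long, parallel to the hinge, its axis 35 mm above the lid's top, a post near each end. Lid closed: x = -45, y = -35, z = 153 mm in the chest's frame, so 145 mm in front of the hinge line and 45 mm above it; it turns about that line with the lid. The bar may turn between the fingers.
- catch: Secondary safety catch: red tab on the ledge, partly under the lid's front edge, 40 mm long (x), 8 thick (y), 28 high; origin at its centre, axes as the chest's (start x = -109, y = +85, z = 95 mm in the chest's frame). Slides only along the chest's +y (away from the handle) to a stop at 22 mm; it frees the lid from 17 mm on. Rubs with about 4 N, no spring, stays where left.
- catch_top (a point): Middle of the tab's top face, z = 109 mm. The tab can be pushed only with the lid slightly raised and off the hook: 5 to 9 mm, best 7 (at the handle), below where the hook stopped it. Higher, a tooth jams the tab; lower, a lug jams it, both after about 2 mm: then correct the lid, do not force. Over 25 N on the catch, from the lid or from the robot, breaks it.
- ferrule0: Loose zinc-yellow hose ferrule, upright tube 30 mm in diameter, 42 mm high, origin at the middle of its foot. Not to be disturbed.
- ferrule1: Second ferrule, the same. Not to be disturbed.
- die: Loose dark steel crimping die, ring 72 mm in diameter, 35 mm high, origin at the middle of its foot. Not to be disturbed.

How it is judged:
On the way, in this order (a step that is already met when the one before it is completed fails the run):
1. the bolt is drawn clear while the lid is still closed (value of joint bolt above 0.017 m and value of joint lid below 0.02 rad), for 0.1 s.
2. the lid is lifted slightly, the catch still engaged (value of joint lid between 0.025 and 0.3 rad and y of catch in the frame of chest below 0.089 m), for 0.2 s.
3. the catch tab is pushed aside with the lid still only slightly raised (y of catch in the frame of chest above 0.1015 m and value of joint lid below 0.3 rad), for 0.1 s.
At the end, for the whole second after the job is handed in: The lid stands open at 1.08 rad (62 degrees) or more and at rest, the bolt is drawn 17 mm or more, the catch is pushed 16.5 mm or more aside, the ferrules and the die stand upright within 20 mm of where they were (value of joint lid between 1.08 and 1.4 rad and velocity of joint lid between -0.05 and 0.05 rad/s and value of joint bolt above 0.017 m and y of catch in the frame of chest above 0.1015 m and not (distance of ferrule0 from where it was at the start of the episode above 0.02 m) and not (distance of ferrule1 from where it was at the start of the episode above 0.02 m) and not (distance of die from where it was at the start of the episode above 0.02 m) and not (angle between ferrule0's own z axis and vertical above 0.3 rad) and not (angle between ferrule1's own z axis and vertical above 0.3 rad) and not (angle between die's own z axis and vertical above 0.3 rad)); the robot touches nothing.
It fails at once if the catch is loaded with more than 25 N (contact force between catch and anything else above 25 N).
It fails at once if a ferrule or the die is shifted by more than 20 mm or tipped (distance of any of ferrule0, ferrule1, die from where it was at the start of the episode above 0.02 m or angle between any of ferrule0, ferrule1, die's own z axis and vertical above 0.3 rad).
It also fails if it takes over 72 s, if anything falls off the work surface, if the arm or the gripper's body presses on something with over 40 N, if the wrist force passes 120 N, or if a joint passes its speed limit or range.

## Working session

There is one attempt and no reset: what is moved stays moved. The work goes in short steps, Python scripts to look and compute and a shell command to move; the robot and the scene stay as the last step left them, time stands still between calls to the robot, and variables do not carry over. Pictures are saved under pics/ and viewed, and the job is handed in when it is done.

```bash
mkdir -p pics; ls; cat > h.py <<'E'
from cell import *
import numpy as np, cv2
from scipy.spatial.transform import Rotation as R
def q2R(q): return R.from_quat([q[1],q[2],q[3],q[0]]).as_matrix()
def cam_T(name,s=None):
    i=camera_info(name)
    if 'mount' in i:
        s=s or state()
        T=np.eye(4);T[:3,:3]=q2R(s['eef_rot']);T[:3,3]=s['position']
        return T@np.array(i['mount']),i
    T=np.eye(4);a=np.array(i['attitude'])
    T[:3,:3]=a if a.shape==(3,3) else q2R(a)
    T[:3,3]=i['position'];return T,i
def K(i):
    f=210/np.tan(np.radians(i['vfov'])/2)
    return np.array([[f,0,i['cx']],[0,f,i['cy']],[0,0,1.]])
def ray(px,T,i):
    u=cv2.undistortPoints(np.array([[px]],float),K(i),np.array(i['distortion'],float))[0,0]
    return T[:3,3],T[:3,:3]@np.array([u[0],u[1],1.])
def at_z(px,T,i,z):
    o,d=ray(px,T,i);return o+d*(z-o[2])/d[2]
def at_d(px,T,i,dep):
    o,d=ray(px,T,i);return o+d*dep
def proj(P,T,i):
    Ti=np.linalg.inv(T);rv=cv2.Rodrigues(Ti[:3,:3])[0]
    return cv2.projectPoints(np.array(P,float).reshape(-1,1,3),rv,Ti[:3,3],K(i),np.array(i['distortion'],float))[0][:,0]
def save(n,p): cv2.imwrite('pics/'+n+'.png',cv2.cvtColor(p,cv2.COLOR_RGB2BGR))
E
python3 - <<'E'
from h import *
print(state())
for n in ['top','side']:
    print(camera_info(n))
    p,d=camera(n);save(n+'0',p);np.save(n+'0.npy',d)
    T,i=cam_T(n)
    for nm in ['chest','ledge','hinge','bolt_knob','lid_handle','catch','catch_top','ferrule0','ferrule1','die']:
        r=tip_of(nm,n)
        for x in r[:2]:
            print(n,nm,x)
print(camera_info('wrist'))
E
```

```text
pics
{'time': 0.0, 'joint_pos': array([ 1.01943670e+00,  1.24514330e-01,  1.65164311e+00, -2.43291709e-05,
        1.36747044e+00, -8.26065296e-02]), 'joint_velocities': array([-1.70595433e-03,  5.26914844e-05,  3.78238462e-04,  1.57315455e-03,
       -6.52602517e-04, -1.10648326e-03]), 'joint_efforts': array([-3.03507159e-04, -4.17614007e+01, -3.59931636e+01,  7.73849641e-02,
        4.94403101e-02, -1.64255425e-04]), 'position': array([0.29336176, 0.57933535, 0.21369933]), 'eef_rot': array([ 0.6018085 , -0.37054502,  0.603085  ,  0.36988026]), 'force': array([ 0.17818461, -0.53612129,  0.2603622 ]), 'ft_torque': array([ 0.01778502,  0.01811693, -0.03142095]), 'grip_width': 0.09493113617776824}
{'vfov': 53.11153717507764, 'cx': 285.52605406149166, 'cy': 218.4548760582715, 'distortion': array([-0.05189732,  0.        ,  0.        ,  0.        ,  0.        ]), 'position': array([ 0.51825524, -0.02509018,  1.00437559]), 'attitude': array([ 0.03466763, -0.69979301,  0.71227715, -0.04182286])}
top chest {'pixel': [254.0, 235.7], 'p': 0.84}
top ledge {'pixel': [298.5, 239.2], 'p': 0.71}
t
[... 1262 characters left out ...]
1 {'pixel': [268.6, 321.5], 'p': 0.93}
side ferrule1 {'pixel': [216.1, 301.9], 'p': 0.56}
side die {'pixel': [341.1, 324.1], 'p': 0.65}
side die {'pixel': [332.0, 218.8], 'p': 0.56}
{'vfov': 64.62635321558955, 'cx': 273.33923315252645, 'cy': 205.63371761931333, 'distortion': array([-0.02008484,  0.        ,  0.        ,  0.        ,  0.        ]), 'mount': array([[ 7.28426600e-04, -2.37374144e-01,  9.71418028e-01,
        -1.70025262e-01],
       [-6.42916708e-04, -9.71418196e-01, -2.37373703e-01,
         6.60799379e-02],
       [ 9.99999528e-01, -4.51631561e-04, -8.60218657e-04,
         1.48697538e-03],
       [ 0.00000000e+00,  0.00000000e+00,  0.00000000e+00,
         1.00000000e+00]])}
```

View pics/top0.png

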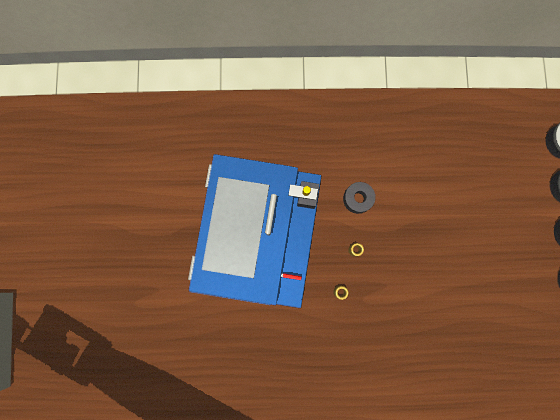

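View pics/side0.png

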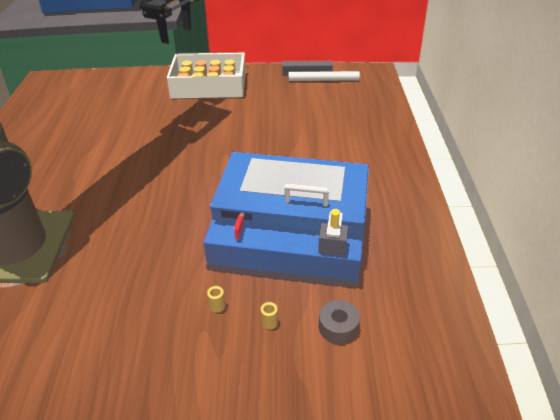

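```bash
python3 - <<'E'
from h import *
p=cv2.imread('pics/top0.png');c=p[145:320,180:380]
cv2.imwrite('pics/top0z.png',cv2.resize(c,None,fx=4,fy=3.4,interpolation=cv2.INTER_CUBIC)[:600])
p=cv2.imread('pics/side0.png');c=p[145:345,195:385]
cv2.imwrite('pics/side0z.png',cv2.resize(c,None,fx=3,fy=3,interpolation=cv2.INTER_CUBIC))
E
```

```text
(no output)
```

View pics/top0z.png

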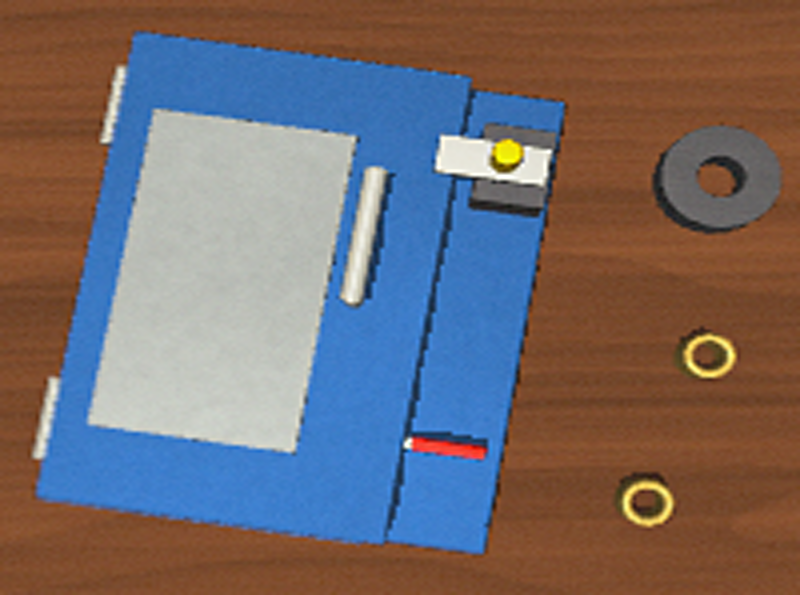

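View pics/side0z.png

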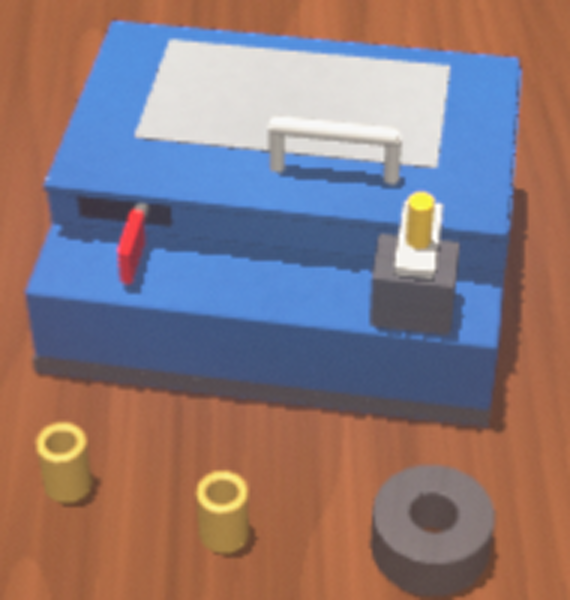

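```bash
cat > fit.py <<'E'
from h import *
from scipy.optimize import least_squares
obs=[('top',(100,-148,118),(213.5,154.7)),('top',(-85,-148,118),(297.75,167.6)),('top',(100,148,118),(189.25,291.2)),('top',(-85,148,118),(276.5,305)),
('top',(-140,-150,75),(321.25,175)),('top',(-140,150,75),(301.25,307.6)),('top',(-45,-35,155),(271,214.4)),('top',(-109,85,109),(292.3,276.3)),
('side',(100,148,118),(232.3,152.3)),('side',(100,-148,118),(368.3,164.3)),('side',(-85,148,118),(210.7,205.7)),('side',(-85,-148,118),(364,222.7)),('side',(-140,150,75),(205,243.3)),('side',(-140,-150,75),(361.7,260)),('side',(-45,-35,155),(306.7,188.5))]
C={n:cam_T(n) for n in ['top','side']}
def W(p,P):
    c,s=np.cos(p[2]),np.sin(p[2]);P=np.asarray(P,float)/1000
    return np.array([p[0]+c*P[0]-s*P[1],p[1]+s*P[0]+c*P[1],P[2]])
def run(cams):
    def f(p): return np.concatenate([proj(W(p,P),*C[n])[0]-np.array(px) for n,P,px in obs if n in cams])
    r=least_squares(f,[.5,0,1.5],loss='soft_l1');return r.x,f(r.x)
for cams in (['top'],['side'],['top','side']):
    x,e=run(cams);print(cams,x,np.degrees(x[2]));print(e.reshape(-1,2).round(1).tolist())
np.save('chest.npy',x)
o=at_z((307,189.7),*C['top'],.1605);print('knob top',o)
print('knob expected t=0',W(x,(-106,-95,144.5)))
print('handle',W(x,(-45,-35,153)),'catch',W(x,(-109,85,109)))
for n,px,z in [('f',(357.3,249.5),.042),('f',(341.8,292.5),.042),('die',(359.5,197.7),.035)]: print(n,at_z(px,*C['top'],z))
E
python3 fit.py
```

```text
['top'] [0.59354383 0.04548681 1.39842646] 80.12393414006698
[[-0.2, -0.4], [0.2, -0.3], [-0.3, 0.2], [-0.0, 0.3], [0.2, -0.4], [0.3, 0.6], [-0.1, -0.5], [0.1, 0.5]]
['side'] [0.59730252 0.04254434 1.3977601 ] 80.08575468820658
[[-0.3, -0.9], [0.3, -0.7], [-1.3, 1.1], [0.8, 0.2], [-2.0, -0.6], [0.5, 0.6], [0.6, -0.6]]
['top', 'side'] [0.59549625 0.04471233 1.39666815] 80.02319031505654
[[0.3, -1.3], [0.6, -1.1], [-0.0, -0.9], [0.2, -0.6], [0.6, -1.2], [0.5, -0.2], [0.2, -1.4], [0.4, -0.3], [-0.9, -1.5], [-0.6, -1.2], [-2.2, 0.3], [-0.4, -0.6], [-2.9, -1.5], [-0.7, -0.2], [-0.5, -1.3]]
knob top [ 0.66803166 -0.07929146  0.1605    ]
knob expected t=0 [ 0.6706952  -0.07614344  0.1445    ]
handle [ 0.62217075 -0.00567091  0.153     ] catch [ 0.49289742 -0.04791315  0.109     ]
f [ 0.54829826 -0.19908014  0.042     ]
f [ 0.45155564 -0.16040462  0.042     ]
die [ 0.66938672 -0.20993516  0.035     ]
```

```bash
cat >> h.py <<'E'
def chest():
    p=np.load('chest.npy');T=np.eye(4);c,s=np.cos(p[2]),np.sin(p[2])
    T[:3,:3]=[[c,-s,0],[s,c,0],[0,0,1]];T[:3,3]=[p[0],p[1],0];return T
def goto(P,zdir,xdir=(0,0,-1)):
    """P TCP position in chest mm, zdir/xdir tool axes in chest frame"""
    s=state();C=chest();Pw=C[:3,:3]@(np.array(P)/1000)+C[:3,3]
    x=C[:3,:3]@np.array(xdir,float);x/=np.linalg.norm(x)
    z=C[:3,:3]@np.array(zdir,float);z-=x*(x@z);z/=np.linalg.norm(z)
    Rd=np.stack([x,np.cross(z,x),z],1);R0=q2R(s['eef_rot'])
    print('xyz',(R0.T@(Pw-s['position'])).round(4),'rot',R.from_matrix(R0.T@Rd).as_rotvec().round(4),'world target',Pw.round(4))
def where():
    s=state();C=chest();R0=q2R(s['eef_rot'])
    print('t',round(s['time'],2),'chest mm',((C[:3,:3].T@(s['position']-C[:3,3]))*1000).round(1),'Fchest',(C[:3,:3].T@s['force']).round(2),'w',round(s['grip_width']*1000,1),'tool x',(C[:3,:3].T@R0[:,0]).round(3),'z',(C[:3,:3].T@R0[:,2]).round(3),'j',s['joint_pos'].round(2))
E
python3 - <<'E'
from h import *
import cell
print([a for a in dir(cell) if not a.startswith('_')]); print(getattr(cell,'tcp_to_tips',None))
np.save('chest.npy',[.5945,.045,1.398])
where()
goto((-106,-95,220),(0,1,0));goto((-106,-95,220),(0,-1,0))
goto((-45,-35,220),(1,0,0));goto((-45,-35,220),(-1,0,0))
E
```

```text
['Unreachable', 'camera', 'camera_info', 'hand_in', 'recognise', 'state', 'tcp_to_tips', 'tip_of']
0.022
t 1.1 chest mm [475.2 388.3 215. ] Fchest [ 0.6   0.43 -0.19] w 94.6 tool x [ 0. -0. -1.] z [ 0.957 -0.292  0.   ] j [ 1.02  0.12  1.65  0.    1.37 -0.08]
xyz [-0.005  -0.6318 -0.415 ] rot [-1.8668  0.      0.    ] world target [ 0.6699 -0.0758  0.22  ]
xyz [-0.005  -0.6318 -0.415 ] rot [ 1.2748  0.     -0.    ] world target [ 0.6699 -0.0758  0.22  ]
xyz [-0.005  -0.5566 -0.3741] rot [-0.296  0.     0.   ] world target [ 0.6212 -0.0053  0.22  ]
xyz [-0.005  -0.5566 -0.3741] rot [ 2.8456  0.     -0.    ] world target [ 0.6212 -0.0053  0.22  ]
```

```bash
for k in 1; do python3 -m pendant '{"claw":[-1,-1,-1,-1,-1],"xyz":[[-0.005,-0.04,-0.026],[-0.005,-0.08,-0.052],[-0.005,-0.12,-0.078],[-0.005,-0.16,-0.104],[-0.005,-0.2,-0.13]],"delta_rot":[[0.1,0,0],[0.2,0,0],[0.3,0,0],[0.4,0,0],[0.5,0,0]]}'; done; python3 -c "
from h import *
where();goto((-106,-95,220),(0,-1,0))"
```

```text
time: 1.6
position: [0.414, 0.3719, 0.2202]
eef_rot: [0.676, -0.208, 0.675, 0.208]
force: [0.7, 0.4, 1.0]
grip_width: 0.0951
t 1.6 chest mm [291.  234.  220.2] Fchest [ 0.56 -0.64  1.02] w 95.1 tool x [ 0.    -0.001 -1.   ] z [ 0.697 -0.717  0.001] j [ 0.64 -0.09  1.85 -0.    1.37  0.04]
xyz [ 2.00e-04 -5.14e-01 -4.08e-02] rot [ 7.712e-01  6.000e-04 -2.000e-04] world target [ 0.6699 -0.0758  0.22  ]
```

```bash
python3 -m pendant '{"claw":[-1,-1,-1,-1,-1],"xyz":[[0,-0.045,-0.004],[0,-0.09,-0.007],[0,-0.135,-0.01],[0,-0.18,-0.014],[0,-0.225,-0.018]],"delta_rot":[[0.1,0,0],[0.2,0,0],[0.3,0,0],[0.4,0,0],[0.5,0,0]]}'; python3 -c "
from h import *
where();goto((-106,-95,220),(0,-1,0))"
```

```text
time: 2.1
position: [0.5267, 0.1762, 0.2203]
eef_rot: [0.707, -0.035, 0.706, 0.035]
force: [0.9, 0.4, 0.1]
grip_width: 0.0953
t 2.1 chest mm [117.5  89.4 220.3] Fchest [ 0.57 -0.81  0.08] w 95.3 tool x [ 0.    -0.001 -1.   ] z [ 0.267 -0.964  0.001] j [ 0.23 -0.09  1.86  0.    1.37  0.13]
xyz [ 0.0003 -0.2647  0.1179] rot [ 0.2706  0.0008 -0.0003] world target [ 0.6699 -0.0758  0.22  ]
```

```bash
python3 -m pendant '{"claw":[-1,-1,-1,-1,-1],"xyz":[[0,-0.045,0.02],[0,-0.09,0.04],[0,-0.135,0.06],[0,-0.18,0.08],[0,-0.22,0.098]],"delta_rot":[[0.1,0,0],[0.2,0,0],[0.27,0,0],[0.27,0,0],[0.27,0,0]]}'; python3 -m pendant '{"claw":[-1,-1],"xyz":[[0,0,0],[0,0,0]],"delta_rot":[[0,0,0],[0,0,0]]}' ;python3 - <<'E'
from h import *
where();goto((-106,-95,220),(0,-1,0))
s=state();p,d=camera('wrist');save('w1',p);T,i=cam_T('wrist',s)
for n in ['bolt_knob','lid_handle','catch_top']:
    print(n,tip_of(n,'wrist')[:2])
np.savez('w1.npz',d=d,T=T)
E
```

```text
time: 2.6
position: [0.6467, -0.0333, 0.2201]
eef_rot: [0.705, 0.06, 0.704, -0.06]
force: [0.1, 0.6, -0.3]
grip_width: 0.0953
time: 2.8
position: [0.6459, -0.0317, 0.2195]
eef_rot: [0.704, 0.06, 0.705, -0.06]
force: [-0.3, 0.2, 0.6]
grip_width: 0.0949
t 2.8 chest mm [-66.7 -63.8 219.5] Fchest [0.12 0.36 0.57] w 94.9 tool x [ 0.     0.001 -1.   ] z [ 0.003 -1.    -0.001] j [-0.13  0.11  1.65  0.    1.38  0.04]
xyz [-0.0005 -0.0394  0.0311] rot [ 0.003  -0.001  -0.0004] world target [ 0.6699 -0.0758  0.22  ]
bolt_knob [{'pixel': [309.1, 265.9], 'p': 0.8}]
lid_handle [{'pixel': [233.2, 188.0], 'p': 0.84}]
catch_top [{'pixel': [109.8, 246.2], 'p': 0.81}]
```

View pics/w1.png

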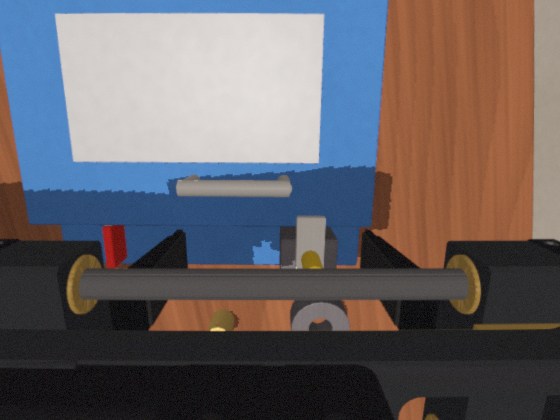

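```bash
python3 - <<'E'
from h import *
z=np.load('w1.npz');T=z['T'];i=camera_info('wrist');C=chest();d=z['d']
def inC(P): return ((C[:3,:3].T@(P-C[:3,3]))*1000).round(1)
for n,px,h in [('handle',(234,188),.155),('handle net',(233.2,188),.153),('knob net',(309.1,265.9),.1445),('knob top',(310.5,257),.1605),('catch',(109.8,246.2),.109),('lid front L',(26.5,226),.118),('plate',(320,163),.118)]:
    print(n,inC(at_z(px,T,i,h)), inC(at_d(px,T,i,d[int(px[1]),int(px[0])])))
E
```

```text
handle [-43.6 -35.9 155. ] [-42.5 -36.6 160.5]
handle net [-43.9 -35.1 153. ] [-42.9 -35.8 158.7]
knob net [-108.4  -92.8  144.5] [-103.   -91.4  156.6]
knob top [-94.2 -91.8 160.5] [-100.9  -93.7  144.3]
catch [-105.8   83.2  109. ] [-105.7   83.   109.4]
lid front L [-84.3 149.4 118. ] [-1.212e+02  2.422e+02  1.000e-01]
plate [ -29.6 -102.3  118. ] [ -29.5 -102.1  119.1]
```

```bash
python3 -m pendant '{"claw":[-1,-1,-1,-1,-1],"xyz":[[0,-0.0405,0.03],[0,-0.0405,0.03],[0.03,-0.0405,0.03],[0.0665,-0.0405,0.03],[0.0665,-0.0405,0.03]],"delta_rot":[[0.003,-0.001,0],[0.003,-0.001,0],[0.003,-0.001,0],[0.003,-0.001,0],[0.003,-0.001,0]]}'; python3 -c "
from h import *
where()"
```

```text
time: 3.5
position: [0.6645, -0.074, 0.1471]
eef_rot: [0.701, 0.06, 0.708, -0.059]
force: [-0.0, 0.7, -1.0]
grip_width: 0.0955
t 3.5 chest mm [-105.1  -89.4  147.1] Fchest [ 0.65  0.12 -1.04] w 95.5 tool x [ 0.    0.01 -1.  ] z [ 0.003 -1.    -0.01 ] j [-0.19  0.22  1.66  0.    1.27 -0.02]
```

```bash
python3 -m pendant '{"claw":[-0.3,-0.3,-0.3],"xyz":[[0,0,0],[0,0,0],[0,0,0]],"delta_rot":[[0,0,0],[0,0,0],[0,0,0]]}'; python3 - <<'E'
from h import *
where()
s=state();p,d=camera('wrist');save('w2',p);T,i=cam_T('wrist',s)
print(tip_of('bolt_knob','wrist')[:2])
E
```

```text
time: 3.8
position: [0.6701, -0.0758, 0.1565]
eef_rot: [0.706, 0.06, 0.703, -0.06]
force: [-0.6, 0.5, 0.5]
grip_width: 0.0761
t 3.8 chest mm [-106.   -95.2  156.5] Fchest [0.41 0.71 0.48] w 76.1 tool x [-0.    -0.005 -1.   ] z [ 0.002 -1.     0.005] j [-0.19  0.21  1.65  0.    1.27 -0.02]
[{'pixel': [269.8, 250.4], 'p': 0.8}]
```

View pics/w2.png

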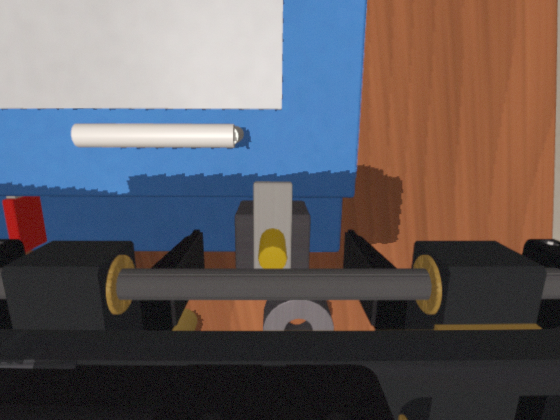

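```bash
python3 -m pendant '{"claw":[1,1,1,1,1],"xyz":[[0,0,0],[0,0,0],[0,0,0],[0,0,0],[0,0,0]],"delta_rot":[[0,0,0],[0,0,0],[0,0,0],[0,0,0],[0,0,0]]}'; python3 -m pendant '{"claw":[1,1,1,1,1],"xyz":[[0,0,0],[0,0,0],[0,0,0],[0,0,0],[0,0,0]],"delta_rot":[[0,0,0],[0,0,0],[0,0,0],[0,0,0],[0,0,0]]}'; python3 -c "
from h import *
where()"
```

```text
time: 4.4
position: [0.6686, -0.076, 0.1533]
eef_rot: [0.705, 0.06, 0.704, -0.06]
force: [-0.1, 0.0, 0.8]
grip_width: 0.0285
time: 4.9
position: [0.6692, -0.076, 0.1535]
eef_rot: [0.705, 0.06, 0.704, -0.06]
force: [4.2, -0.9, -2.6]
grip_width: 0.0146
t 4.9 chest mm [-106.4  -94.4  153.5] Fchest [-0.17 -4.24 -2.59] w 14.6 tool x [ 0.    -0.002 -1.   ] z [ 0.002 -1.     0.002] j [-0.19  0.22  1.65  0.    1.27 -0.02]
```

```bash
python3 -m pendant '{"claw":[1,1,1,1,1],"xyz":[[0,-0.005,0],[0,-0.01,0],[0,-0.015,0],[0,-0.02,0],[0,-0.021,0]],"delta_rot":[[0,0,0],[0,0,0],[0,0,0],[0,0,0],[0,0,0]]}'; python3 -m pendant '{"claw":[1,1,1],"xyz":[[0,-0.001,0],[0,-0.002,0],[0,-0.002,0]],"delta_rot":[[0,0,0],[0,0,0],[0,0,0]]}'; python3 - <<'E'
from h import *
where()
p,d=camera('top');save('t2',p[145:320,180:380].repeat(3,0).repeat(3,1))
E
```

```text
time: 5.4
position: [0.6656, -0.0961, 0.1534]
eef_rot: [0.705, 0.061, 0.704, -0.06]
force: [5.2, 2.7, -2.8]
grip_width: 0.0148
time: 5.7
position: [0.6653, -0.0978, 0.1534]
eef_rot: [0.705, 0.061, 0.704, -0.06]
force: [4.8, 1.2, -2.7]
grip_width: 0.0149
t 5.7 chest mm [-128.5  -94.3  153.4] Fchest [ 1.97 -4.54 -2.66] w 14.9 tool x [ 0.002 -0.002 -1.   ] z [ 0.002 -1.     0.002] j [-0.23  0.21  1.65  0.    1.27 -0.06]
```

View pics/t2.png

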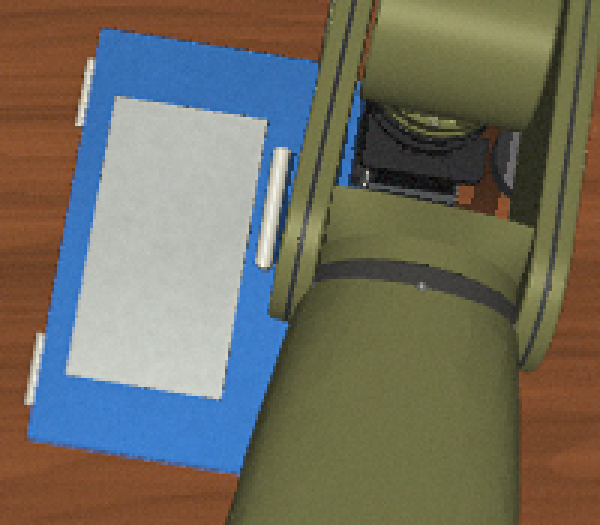

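```bash
python3 -m pendant '{"claw":[-0.5,-0.5,-0.5,-0.5,-0.5],"xyz":[[0,0,0],[0,0,0],[0,0,0],[-0.03,0,0],[-0.07,0,0]],"delta_rot":[[0,0,0],[0,0,0],[0,0,0],[0,0,0],[0,0,0]]}'; python3 - <<'E'
from h import *
where()
goto((-44,-35,220),(1,0,0))
E
```

```text
time: 6.25
position: [0.6624, -0.0983, 0.2207]
eef_rot: [0.702, 0.061, 0.707, -0.06]
force: [0.3, 0.7, 1.1]
grip_width: 0.0492
t 6.25 chest mm [-129.5  -91.6  220.7] Fchest [ 0.69 -0.15  1.05] w 49.2 tool x [ 0.     0.007 -1.   ] z [ 0.002 -1.    -0.007] j [-0.23  0.17  1.59 -0.    1.39 -0.06]
xyz [ 0.0011  0.0856 -0.0564] rot [-1.5692 -0.0051 -0.0054] world target [ 0.6214 -0.0044  0.22  ]
```

```bash
python3 -m pendant '{"claw":[-0.3,-0.3,-0.3,-0.3,-0.3],"xyz":[[0,0.017,-0.012],[0,0.034,-0.024],[0,0.051,-0.036],[0,0.068,-0.048],[0,0.085,-0.0593]],"delta_rot":[[-0.14,0,0],[-0.28,0,0],[-0.42,0,0],[-0.56,0,0],[-0.7,0,0]]}';python3 -m pendant '{"claw":[-0.3,-0.3,-0.3,-0.3,-0.3],"xyz":[[0,0,0],[0,0,0],[0,0,0],[0,0,0],[0,0,0]],"delta_rot":[[-0.14,0,0],[-0.28,0,0],[-0.42,0,0],[-0.56,0,0],[-0.7,0,0]]}'; python3 -m pendant '{"claw":[-0.3,-0.3,-0.3],"xyz":[[0,0,0],[0,0,0],[0,0,0]],"delta_rot":[[-0.14,0,0],[-0.169,0,0],[-0.169,0,0]]}'; python3 - <<'E'
from h import *
where()
goto((-44,-35,220),(1,0,0))
s=state();p,d=camera('wrist');save('w3',p);T,i=cam_T('wrist',s);C=chest()
def inC(P): return ((C[:3,:3].T@(P-C[:3,3]))*1000).round(1)
for n in ['bolt_knob','lid_handle','catch_top']:
    for r in tip_of(n,'wrist')[:2]: print(n,r,inC(at_z(r['pixel'],T,i,{'b':.1445,'l':.153,'c':.109}[n[0]])))
E
```

```text
time: 6.75
position: [0.6198, -0.0042, 0.2235]
eef_rot: [0.682, -0.187, 0.682, 0.187]
force: [-0.3, 0.2, -0.6]
grip_width: 0.0617
time: 7.25
position: [0.6202, -0.0048, 0.2234]
eef_rot: [0.577, -0.409, 0.577, 0.409]
force: [0.5, 0.5, -0.3]
grip_width: 0.0621
time: 7.55
position: [0.6205, -0.0049, 0.2234]
eef_rot: [0.542, -0.455, 0.542, 0.454]
force: [0.2, -0.4, 0.0]
grip_width: 0.0618
t 7.55 chest mm [-44.6 -34.2 223.4] Fchest [-0.35 -0.23  0.01] w 61.8 tool x [-0.    -0.001 -1.   ] z [ 1.    -0.002 -0.   ] j [-0.09  0.05  1.71 -0.    1.38 -1.49]
xyz [ 0.0034 -0.0008  0.0006] rot [-0.0021 -0.0001  0.0005] world target [ 0.6214 -0.0044  0.22  ]
lid_handle {'pixel': [276.3, 215.3], 'p': 0.92} [-41.3 -34.7 153. ]
catch_top {'pixel': [193.0, 57.7], 'p': 0.73} [-107.4   83.8  109. ]
catch_top {'pixel': [110.7, 59.5], 'p': 0.21} [-173.8   83.1  109. ]
```

View pics/w3.png

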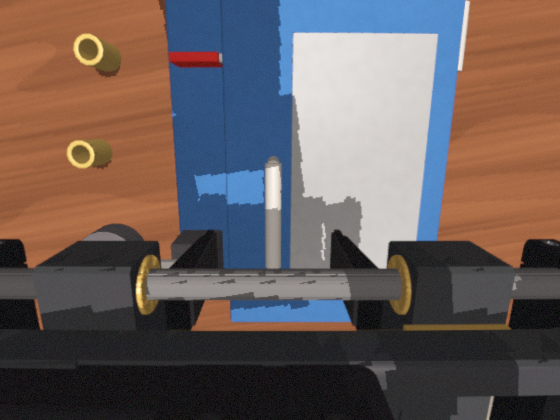

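```bash
python3 -m pendant '{"claw":[-0.3,-0.3,-0.3,-0.3,-0.3],"xyz":[[0.02,0,0.001],[0.04,0,0.001],[0.06,0,0.001],[0.0675,0,0.001],[0.0675,0,0.001]],"delta_rot":[[0,0,0],[0,0,0],[0,0,0],[0,0,0],[0,0,0]]}';python3 -m pendant '{"claw":[-0.3,0.2,0.5,0.7,0.7],"xyz":[[0,0,0],[0,0,0],[0,0,0],[0,0,0],[0,0,0]],"delta_rot":[[0,0,0],[0,0,0],[0,0,0],[0,0,0],[0,0,0]]}'; python3 - <<'E'
from h import *
where()
s=state();p,d=camera('wrist');save('w4',p)
E
```

```text
time: 8.25
position: [0.62, -0.0037, 0.1544]
eef_rot: [0.541, -0.454, 0.542, 0.455]
force: [0.7, 0.3, 0.0]
grip_width: 0.0615
time: 8.75
position: [0.6212, -0.0038, 0.1564]
eef_rot: [0.542, -0.455, 0.541, 0.455]
force: [0.8, 0.6, -0.1]
grip_width: 0.0352
t 8.75 chest mm [-43.5 -34.7 156.4] Fchest [ 0.75 -0.7  -0.14] w 35.2 tool x [ 0.    -0.002 -1.   ] z [ 1. -0.  0.] j [-0.09  0.1   1.77 -0.    1.26 -1.49]
```

View pics/w4.png

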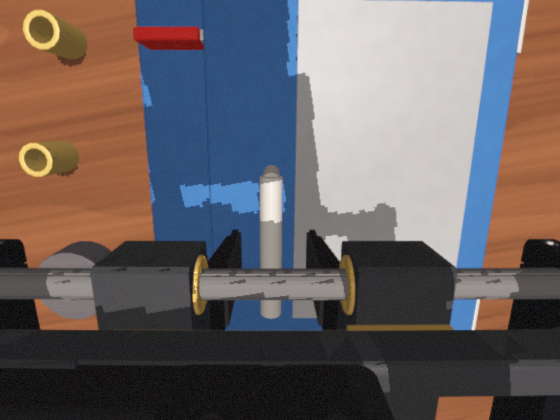

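Bar (column 271) lies centred between the fingers; close on it.

```bash
python3 -m pendant '{"claw":[1,1,1,1,1],"xyz":[[0,0,0],[0,0,0],[0,0,0],[0,0,0],[0,0,0]],"delta_rot":[[0,0,0],[0,0,0],[0,0,0],[0,0,0],[0,0,0]]}';python3 -m pendant '{"claw":[1,1],"xyz":[[0,0,0],[0,0,0]],"delta_rot":[[0,0,0],[0,0,0]]}'; python3 -c "
from h import *
where()"; python3 -m pendant '{"claw":[1,1,1,1,1],"xyz":[[-0.001,0,0],[-0.002,0,0],[-0.003,0,0],[-0.004,0,0.001],[-0.004,0,0.001]],"delta_rot":[[0,0,0],[0,0,0],[0,0,0],[0,0,0],[0,0,0]]}';  python3 -c "
from h import *
where()"
```

```text
time: 9.3
position: [0.6207, -0.0052, 0.1557]
eef_rot: [0.541, -0.456, 0.542, 0.454]
force: [-1.1, -5.7, 0.3]
grip_width: 0.009
time: 9.5
position: [0.6207, -0.0052, 0.1558]
eef_rot: [0.541, -0.456, 0.542, 0.454]
force: [-2.0, -5.4, -0.9]
grip_width: 0.0087
t 9.5 chest mm [-44.9 -34.4 155.8] Fchest [-5.64  1.02 -0.93] w 8.7 tool x [-0.003 -0.001 -1.   ] z [ 1.    -0.    -0.003] j [-0.09  0.1   1.77 -0.    1.26 -1.49]
time: 10.0
position: [0.6215, -0.0021, 0.1605]
eef_rot: [0.542, -0.455, 0.54, 0.455]
force: [0.0, 0.4, -0.6]
grip_width: 0.0002
t 10.0 chest mm [-41.8 -34.7 160.5] Fchest [ 0.35  0.03 -0.56] w 0.2 tool x [ 0.002 -0.002 -1.   ] z [ 1.    -0.     0.002] j [-0.09  0.1   1.77  0.    1.27 -1.49]
```

```bash
python3 - <<'E'
from h import *
where()
s=state();p,d=camera('wrist');save('w5',p)
p,d=camera('side');save('s5',p[120:320,160:400].repeat(3,0).repeat(3,1))
E
```

```text
t 10.0 chest mm [-41.8 -34.7 160.5] Fchest [ 0.35  0.03 -0.56] w 0.2 tool x [ 0.002 -0.002 -1.   ] z [ 1.    -0.     0.002] j [-0.09  0.1   1.77  0.    1.27 -1.49]
```

View pics/w5.png

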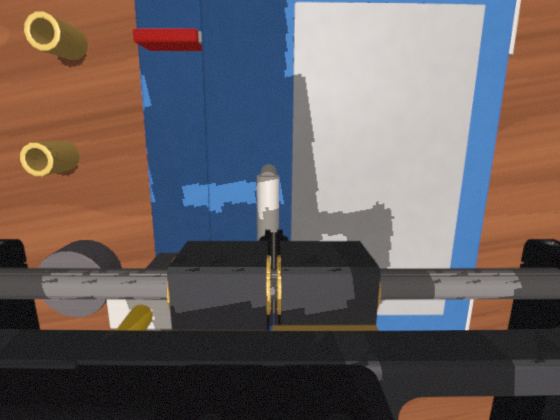

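View pics/s5.png

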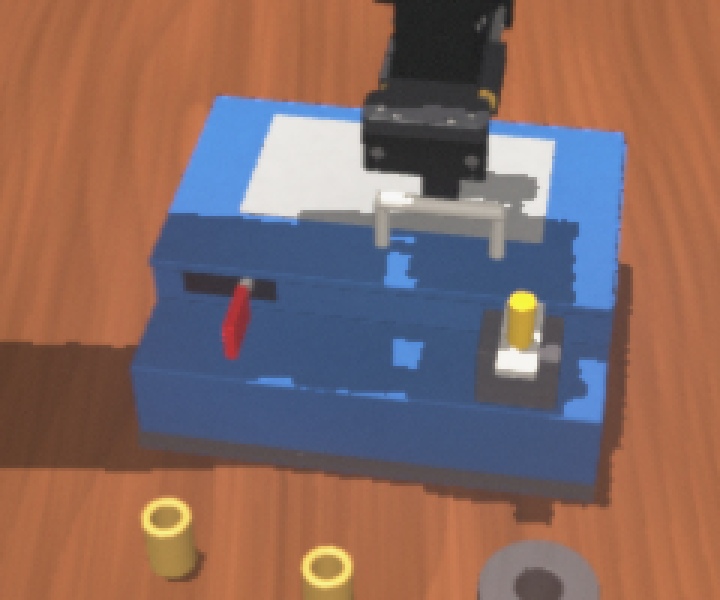

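```bash
python3 - <<'E'
from h import *
i=camera_info('wrist');M=np.array(i['mount'])
for x in (-.06,-.02,0,.003,.022): print(x,proj([[x,-.01,0],[x,.01,0]],M,i).round(1).tolist())
p,d=camera('wrist')
Mi=M
for r in range(222,262,3):
    for c in (269,274,279):
        P=at_d((c,r),M,i,d[r,c]); print(r,c,round(float(d[r,c]),4),P.round(4),end=' | ')
    print()
E
```

```text
-0.06 [[270.0, 331.3], [269.9, 282.9]]
-0.02 [[270.9, 282.5], [270.8, 244.2]]
0 [[271.2, 265.7], [271.1, 231.2]]
0.003 [[271.2, 263.5], [271.1, 229.5]]
0.022 [[271.4, 251.0], [271.3, 219.8]]
222 269 0.1788 [ 0.0015  0.0147 -0.0011] | 222 274 0.1793 [0.0021 0.0145 0.0016] | 222 279 0.2205 [0.0416 0.0028 0.0049] | 
225 269 0.178 [ 0.0004  0.0134 -0.0011] | 225 274 0.1816 [0.0039 0.0123 0.0016] | 225 279 0.2219 [0.0425 0.0004 0.005 ] | 
228 269 0.1786 [ 0.0007  0.0116 -0.0011] | 228 274 0.1797 [0.0017 0.0113 0.0016] | 228 279 0.2224 [ 0.0425 -0.0017  0.005 ] | 
231 269 0.1746 [-0.0036  0.0113 -0.0011] | 231 274 0.1814 [0.0029 0.0092 0.0016] | 231 279 0.1746 [-0.0036  0.0113  0.0042] | 
234 269 0.1693 [-0.009   0.0114 -0.001 ] | 234 274 0.1744 [-0.0042  0.0098  0.0016] | 234 279 0.1708 [-0.0075  0.011   0.0041] | 
237 269 0.1651 [-0.0133  0.0113 -0.0009] | 237 274 0.1704 [-0.0083  0.0096  0.0016] | 237 279 0.1651 [-0.0133  0.0113  0.004 ] | 
240 269 0.1607 [-0.0178  0.0114 -0.0009] | 240 274 0.1655 [-0.0133  0.0098  0.0016] | 240 279 0.1623 [-0.0164  0.0109  0.004 ] | 
243 269 0.1567 [-0
[... 189 characters left out ...]
.0015] | 246 279 0.1542 [-0.0246  0.0109  0.0039] | 
249 269 0.1496 [-0.0293  0.0112 -0.0007] | 249 274 0.1547 [-0.0245  0.0093  0.0015] | 249 279 0.1492 [-0.0297  0.0113  0.0038] | 
252 269 0.1456 [-0.0334  0.0114 -0.0007] | 252 274 0.1508 [-0.0285  0.0094  0.0015] | 252 279 0.1455 [-0.0335  0.0114  0.0037] | 
255 269 0.0854 [-0.0901  0.0331  0.0002] | 255 274 0.1462 [-0.0332  0.0099  0.0015] | 255 279 0.0856 [-0.0899  0.033   0.0028] | 
258 269 0.0832 [-0.0923  0.0332  0.0002] | 258 274 0.1438 [-0.0357  0.0095  0.0015] | 258 279 0.0831 [-0.0924  0.0332  0.0027] | 
261 269 0.0818 [-0.0938  0.033   0.0002] | 261 274 0.143 [-0.0367  0.0085  0.0015] | 261 279 0.0831 [-0.0926  0.0325  0.0027] |
```

```bash
python3 -m pendant '{"claw":[1,-0.4,-0.4,-0.4,-0.4],"xyz":[[-0.02,0,-0.002],[-0.03,0,-0.002],[-0.03,0,-0.002],[-0.03,0,-0.002],[-0.03,0,-0.002]],"delta_rot":[[0,0,0],[0,0,0],[0,0,0],[0,0,0],[0,0,0]]}';  python3 - <<'E'
from h import *
where(); goto((-44.5,-35,137),(1,0,0))
E
```

```text
time: 10.65
position: [0.6203, -0.0046, 0.189]
eef_rot: [0.541, -0.455, 0.541, 0.455]
force: [-0.2, -0.2, 0.3]
grip_width: 0.0269
t 10.65 chest mm [-44.4 -33.9 189. ] Fchest [-0.25  0.17  0.27] w 26.9 tool x [ 0.  0. -1.] z [1. 0. 0.] j [-0.09  0.08  1.75  0.    1.32 -1.49]
xyz [ 0.052  -0.0011 -0.0001] rot [ 0.0001  0.     -0.0003] world target [ 0.6213 -0.0049  0.137 ]
```

```bash
python3 -m pendant '{"claw":[-0.4,-0.4,-0.4,-0.4,-0.4],"xyz":[[0,0,0],[0,0,0],[0,0,0],[0.02,0,0],[0.04,0,0]],"delta_rot":[[0,0,0],[0,0,0],[0,0,0],[0,0,0],[0,0,0]]}';  python3 -m pendant '{"claw":[-0.4,-0.2,0.2,0.5,0.7],"xyz":[[0.012,0,0],[0.012,0,0],[0.012,0,0],[0.012,0,0],[0.012,0,0]],"delta_rot":[[0,0,0],[0,0,0],[0,0,0],[0,0,0],[0,0,0]]}'; python3 -m pendant '{"claw":[1,1,1,1,1],"xyz":[[0,0,0],[0,0,0],[0,0,0],[0,0,0],[0,0,0]],"delta_rot":[[0,0,0],[0,0,0],[0,0,0],[0,0,0],[0,0,0]]}'; python3 -m pendant '{"claw":[1,1,1],"xyz":[[0,0,0],[0,0,0],[0,0,0]],"delta_rot":[[0,0,0],[0,0,0],[0,0,0]]}'; python3 - <<'E'
from h import *
where()
E
```

```text
time: 11.15
position: [0.6215, -0.0048, 0.1504]
eef_rot: [0.542, -0.456, 0.541, 0.454]
force: [-0.7, 0.1, -0.6]
grip_width: 0.0646
time: 11.65
position: [0.6216, -0.0049, 0.1393]
eef_rot: [0.542, -0.456, 0.541, 0.454]
force: [0.4, -0.9, -0.6]
grip_width: 0.0399
time: 12.15
position: [0.6208, -0.0053, 0.138]
eef_rot: [0.541, -0.455, 0.541, 0.454]
force: [-0.4, -2.9, 0.4]
grip_width: 0.0115
time: 12.45
position: [0.6208, -0.0052, 0.138]
eef_rot: [0.541, -0.455, 0.541, 0.454]
force: [-1.8, -4.2, 1.6]
grip_width: 0.0109
t 12.45 chest mm [-45.  -34.5 138. ] Fchest [-4.43  1.1   1.6 ] w 10.9 tool x [-0.001 -0.001 -1.   ] z [ 1.     0.    -0.001] j [-0.09  0.12  1.79 -0.    1.23 -1.49]
```

```bash
python3 -m pendant '{"claw":[1,1,1,1,1],"xyz":[[-0.001,0,-0.001],[-0.002,0,-0.0005],[-0.003,0,0],[-0.004,0,0.0003],[-0.005,0,0.0006]],"delta_rot":[[0,0,0],[0,0,0],[0,0,0],[0,0,0],[0,0,0]]}';  python3 - <<'E'
from h import *
where()
E
python3 -m pendant '{"claw":[1,1,1,1,1],"xyz":[[-0.001,0,0.0003],[-0.002,0,0.0006],[-0.003,0,0.001],[-0.004,0,0.0013],[-0.004,0,0.0013]],"delta_rot":[[0,0,0],[0,0,0],[0,0,0],[0,0,0],[0,0,0]]}';  python3 - <<'E'
from h import *
where()
E
```

```text
time: 12.95
position: [0.6209, -0.0041, 0.1417]
eef_rot: [0.541, -0.455, 0.541, 0.455]
force: [5.1, -1.8, -7.8]
grip_width: 0.0113
t 12.95 chest mm [-43.9 -34.4 141.7] Fchest [-0.94 -5.31 -7.84] w 11.3 tool x [-0.    -0.001 -1.   ] z [ 1.  0. -0.] j [-0.09  0.12  1.79 -0.    1.24 -1.49]
time: 13.45
position: [0.6211, -0.0028, 0.1459]
eef_rot: [0.541, -0.455, 0.541, 0.455]
force: [5.1, -1.4, -7.5]
grip_width: 0.0114
t 13.45 chest mm [-42.5 -34.4 145.9] Fchest [-0.5  -5.27 -7.54] w 11.4 tool x [-0.    -0.001 -1.   ] z [ 1.  0. -0.] j [-0.09  0.11  1.78 -0.    1.25 -1.49]
```

```bash
python3 -m pendant '{"claw":[1,1,1],"xyz":[[-0.001,0,0.0003],[-0.002,0,0.0007],[-0.003,0,0.001]],"delta_rot":[[0,0,0],[0,0,0],[0,0,0]]}'
python3 -m pendant '{"claw":[1,1],"xyz":[[-0.001,0,0.0003],[-0.001,0,0.0003]],"delta_rot":[[0,0,0],[0,0,0]]}'
```

```text
time: 13.75
position: [0.6213, -0.0017, 0.149]
eef_rot: [0.542, -0.455, 0.541, 0.455]
force: [4.7, -1.5, -9.1]
grip_width: 0.011
time: 13.95
position: [0.6214, -0.0012, 0.1501]
eef_rot: [0.542, -0.455, 0.541, 0.455]
force: [4.7, -0.9, -7.9]
grip_width: 0.0113
```

```bash
python3 -m pendant '{"claw":[1,1],"xyz":[[-0.001,0,0.0003],[-0.001,0,0.0003]],"delta_rot":[[0,0,0],[0,0,0]]}'
```

```text
time: 14.15
position: [0.6214, -0.0008, 0.1511]
eef_rot: [0.542, -0.455, 0.541, 0.455]
force: [4.6, -0.5, -7.3]
grip_width: 0.0114
```

```bash
python3 -m pendant '{"claw":[1,1],"xyz":[[-0.001,0,0.0003],[-0.001,0,0.0003]],"delta_rot":[[0,0,0],[0,0,0]]}'
```

```text
time: 14.35
position: [0.6215, -0.0005, 0.1521]
eef_rot: [0.542, -0.455, 0.541, 0.455]
force: [5.6, 1.0, -8.3]
grip_width: 0.0111
```

```bash
python3 -m pendant '{"claw":[1,1,1],"xyz":[[-0.001,0,0.0003],[-0.002,0,0.0007],[-0.002,0,0.0007]],"delta_rot":[[0,0,0],[0,0,0],[0,0,0]]}'
```

```text
time: 14.65
position: [0.6217, 0.0004, 0.1541]
eef_rot: [0.542, -0.455, 0.541, 0.455]
force: [4.9, 0.0, -8.5]
grip_width: 0.0109
```

```bash
python3 -m pendant '{"claw":[1,1,1],"xyz":[[-0.001,0,0.0003],[-0.002,0,0.0006],[-0.002,0,0.0006]],"delta_rot":[[0,0,0],[0,0,0],[0,0,0]]}'
```

```text
time: 14.95
position: [0.6218, 0.0012, 0.156]
eef_rot: [0.542, -0.455, 0.541, 0.455]
force: [5.7, -0.2, -8.0]
grip_width: 0.0111
```

```bash
python3 -m pendant '{"claw":[1,1,1],"xyz":[[-0.001,0,0.0003],[-0.002,0,0.0006],[-0.002,0,0.0006]],"delta_rot":[[0,0,0],[0,0,0],[0,0,0]]}'
```

```text
time: 15.25
position: [0.6219, 0.002, 0.158]
eef_rot: [0.542, -0.455, 0.54, 0.455]
force: [5.3, 0.7, -9.3]
grip_width: 0.0114
```

```bash
python3 -m pendant '{"claw":[1,1,1],"xyz":[[-0.001,0,0.0002],[-0.0015,0,0.0003],[-0.0015,0,0.0003]],"delta_rot":[[0,0,0],[0,0,0],[0,0,0]]}'
```

```text
time: 15.55
position: [0.622, 0.0025, 0.1592]
eef_rot: [0.542, -0.455, 0.54, 0.455]
force: [6.3, 2.3, -9.0]
grip_width: 0.0112
```

```bash
python3 -m pendant '{"claw":[1,1,1],"xyz":[[-0.001,0,0.0002],[-0.0015,0,0.0003],[-0.0015,0,0.0003]],"delta_rot":[[0,0,0],[0,0,0],[0,0,0]]}'
```

```text
time: 15.85
position: [0.6221, 0.0031, 0.1606]
eef_rot: [0.542, -0.455, 0.54, 0.456]
force: [6.1, 2.6, -10.6]
grip_width: 0.0115
```

```bash
python3 -m pendant '{"claw":[1,1],"xyz":[[-0.001,0,0.0001],[-0.001,0,0.0001]],"delta_rot":[[0,0,0],[0,0,0]]}'; python3 -c "
from h import *
where()"
```

```text
time: 16.05
position: [0.6222, 0.0036, 0.1615]
eef_rot: [0.543, -0.454, 0.54, 0.456]
force: [7.0, 3.1, -10.4]
grip_width: 0.0114
t 16.05 chest mm [-36.  -34.4 161.5] Fchest [  4.27  -6.38 -10.43] w 11.4 tool x [ 0.004 -0.001 -1.   ] z [1.    0.    0.004] j [-0.08  0.1   1.77  0.    1.27 -1.48]
```

```bash
python3 -m pendant '{"claw":[1,1],"xyz":[[-0.001,0,0.001],[-0.001,0,0.0015]],"delta_rot":[[0,0,0],[0,0,0]]}'; python3 -c "
from h import *
where()"
```

```text
time: 16.25
position: [0.6222, 0.0039, 0.1621]
eef_rot: [0.542, -0.455, 0.541, 0.455]
force: [7.5, -0.7, -12.7]
grip_width: 0.0108
t 16.25 chest mm [-35.7 -34.4 162.1] Fchest [  0.62  -7.51 -12.68] w 10.8 tool x [ 0.001 -0.001 -1.   ] z [1.    0.    0.001] j [-0.08  0.1   1.77  0.    1.27 -1.48]
```

```bash
python3 -m pendant '{"claw":[1,1],"xyz":[[-0.001,0,0.0006],[-0.001,0,0.0006]],"delta_rot":[[0,0,0],[0,0,0]]}'; python3 -c "
from h import *
where()"
```

```text
time: 16.45
position: [0.6222, 0.004, 0.1623]
eef_rot: [0.541, -0.455, 0.541, 0.455]
force: [9.0, -1.1, -15.2]
grip_width: 0.011
t 16.45 chest mm [-35.7 -34.3 162.3] Fchest [  0.46  -9.06 -15.16] w 11.0 tool x [ 0.    -0.001 -1.   ] z [1. 0. 0.] j [-0.08  0.1   1.77  0.    1.27 -1.48]
```

```bash
python3 -m pendant '{"claw":[1,1],"xyz":[[-0.001,0,0.0006],[-0.001,0,0.0006]],"delta_rot":[[0,0,0],[0,0,0]]}'; python3 -c "
from h import *
where()"
```

```text
time: 16.65
position: [0.6222, 0.004, 0.1625]
eef_rot: [0.541, -0.455, 0.541, 0.455]
force: [9.8, -3.2, -17.1]
grip_width: 0.011
t 16.65 chest mm [-35.6 -34.3 162.5] Fchest [ -1.49 -10.17 -17.14] w 11.0 tool x [-0.001 -0.    -1.   ] z [ 1.     0.    -0.001] j [-0.08  0.1   1.77 -0.    1.28 -1.48]
```

```bash
python3 -m pendant '{"claw":[1,1,1,1,1],"xyz":[[0.002,0,-0.001],[0.004,0,-0.002],[0.006,0,-0.003],[0.0075,0,-0.0035],[0.0075,0,-0.0035]],"delta_rot":[[0,0,0],[0,0,0],[0,0,0],[0,0,0],[0,0,0]]}'; python3 -c "
from h import *
where()"
```

```text
time: 17.15
position: [0.622, 0.0025, 0.1593]
eef_rot: [0.542, -0.455, 0.54, 0.455]
force: [2.6, 5.3, -2.2]
grip_width: 0.0114
t 17.15 chest mm [-37.1 -34.4 159.3] Fchest [ 5.65 -1.63 -2.16] w 11.4 tool x [ 0.003 -0.001 -1.   ] z [1.    0.    0.003] j [-0.08  0.1   1.77  0.    1.27 -1.48]
```

```bash
python3 -m pendant '{"claw":[1,1,1,1],"xyz":[[0.001,0,0.001],[0.002,0,0.0005],[0.0035,0,0],[0.0035,0,0]],"delta_rot":[[0,0,0],[0,0,0],[0,0,0],[0,0,0]]}'; python3 -c "
from h import *
where()"
```

```text
time: 17.55
position: [0.6218, 0.0007, 0.1553]
eef_rot: [0.542, -0.455, 0.541, 0.455]
force: [-0.6, 2.3, 3.1]
grip_width: 0.0112
t 17.55 chest mm [-39.  -34.5 155.3] Fchest [2.18 1.04 3.1 ] w 11.2 tool x [ 0.    -0.001 -1.   ] z [ 1. -0.  0.] j [-0.09  0.11  1.77  0.    1.26 -1.48]
```

```bash
python3 -m pendant '{"claw":[-0.4,-0.4,-0.4,-0.4,-0.4],"xyz":[[0,0,0],[0,0,0],[0,0,0],[-0.03,0,0],[-0.06,0,0]],"delta_rot":[[0,0,0],[0,0,0],[0,0,0],[0,0,0],[0,0,0]]}'; python3 - <<'E'
from h import *
where(); goto((-120,50,210),(1,0,0))
E
```

```text
time: 18.05
position: [0.6206, 0.0006, 0.2137]
eef_rot: [0.54, -0.454, 0.542, 0.456]
force: [0.6, 0.6, -0.7]
grip_width: 0.0457
t 18.05 chest mm [-39.3 -33.3 213.7] Fchest [ 0.67 -0.49 -0.68] w 45.7 tool x [-0.001  0.003 -1.   ] z [ 1.    -0.    -0.001] j [-0.09  0.06  1.72 -0.    1.36 -1.48]
xyz [ 0.004   0.0833 -0.0807] rot [-0.0002 -0.0009 -0.0029] world target [ 0.5246 -0.0646  0.21  ]
```

```bash
python3 -m pendant '{"claw":[1,1,1,1,1],"xyz":[[0,0.03,-0.03],[0,0.06,-0.06],[0,0.0843,-0.0807],[0,0.0843,-0.0807],[0,0.0843,-0.0807]],"delta_rot":[[0,0,0],[0,0,0],[0,0,0],[0,0,0],[0,0,0]]}'; python3 -m pendant '{"claw":[1,1],"xyz":[[0,0,0],[0,0,0]],"delta_rot":[[0,0,0],[0,0,0]]}'; python3 - <<'E'
from h import *
where(); goto((-120,52,93),(1,0,0))
s=state();p,d=camera('wrist');save('w6',p);T,i=cam_T('wrist',s);C=chest()
def inC(P): return ((C[:3,:3].T@(P-C[:3,3]))*1000).round(1)
for n in ['catch_top','lid_handle']:
    for r in tip_of(n,'wrist')[:2]: print(n,r,inC(at_z(r['pixel'],T,i,{'b':.1445,'l':.170,'c':.109}[n[0]])))
p,d=camera('side');save('s6',p[120:320,160:400].repeat(3,0).repeat(3,1))
E
```

```text
time: 18.55
position: [0.5245, -0.0646, 0.2149]
eef_rot: [0.542, -0.455, 0.541, 0.454]
force: [-0.2, -0.3, -0.1]
grip_width: 0.0162
time: 18.75
position: [0.5254, -0.0639, 0.2148]
eef_rot: [0.541, -0.455, 0.541, 0.455]
force: [0.6, 0.1, -0.6]
grip_width: 0.0021
t 18.75 chest mm [-119.1   49.3  214.8] Fchest [ 0.16 -0.57 -0.55] w 2.1 tool x [ 0.    -0.001 -1.   ] z [1.    0.001 0.   ] j [-0.22 -0.15  1.92  0.    1.37 -1.62]
xyz [ 0.1218  0.0028 -0.0009] rot [0.0009 0.     0.0009] world target [ 0.5226 -0.0643  0.093 ]
catch_top {'pixel': [288.9, 161.0], 'p': 0.65} [-105.1   85.6  109. ]
lid_handle {'pixel': [381.4, 335.4], 'p': 0.7} [-37.9 -36.4 170. ]
lid_handle {'pixel': [177.8, 134.0], 'p': 0.2} [-178.5  109.2  170. ]
```

View pics/w6.png

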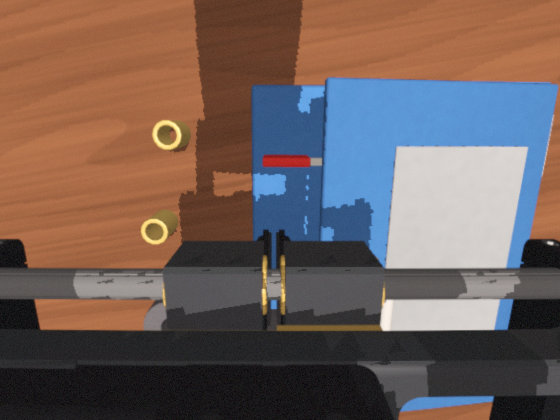

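View pics/s6.png

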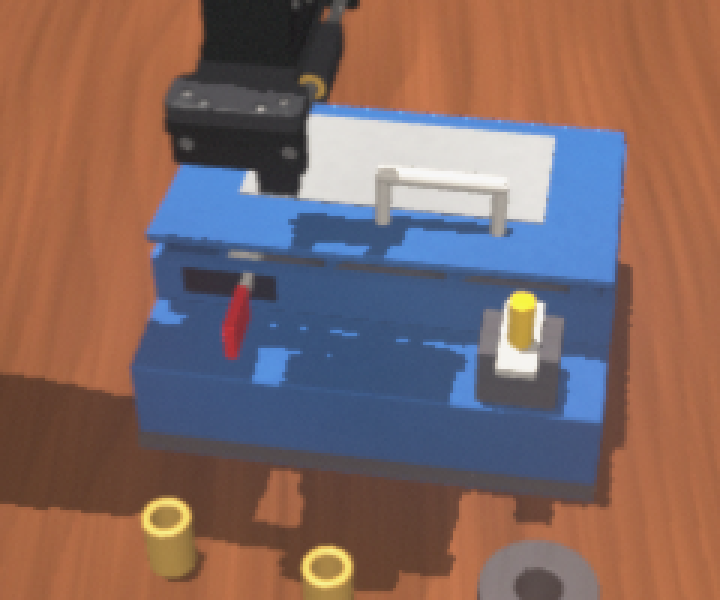

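```bash
python3 -m pendant '{"claw":[1,1,1,1,1],"xyz":[[0.03,0.002,0],[0.06,0.002,0],[0.09,0.002,0],[0.11,0.002,0],[0.12,0.002,0]],"delta_rot":[[0,0,0],[0,0,0],[0,0,0],[0,0,0],[0,0,0]]}'; python3 -m pendant '{"claw":[1,1,1],"xyz":[[0,0,0],[0,0,0],[0,0,0]],"delta_rot":[[0,0,0],[0,0,0],[0,0,0]]}'; python3 - <<'E'
from h import *
where()
p,d=camera('wrist');save('w7',p)
E
```

```text
time: 19.45
position: [0.5216, -0.0634, 0.0923]
eef_rot: [0.541, -0.454, 0.542, 0.456]
force: [-0.6, 0.5, -0.5]
grip_width: 0.0002
time: 19.75
position: [0.5242, -0.0642, 0.0966]
eef_rot: [0.542, -0.456, 0.54, 0.454]
force: [0.3, -0.6, -0.3]
grip_width: 0.0005
t 19.75 chest mm [-119.6   50.5   96.6] Fchest [-0.57 -0.45 -0.28] w 0.5 tool x [-0.    -0.004 -1.   ] z [ 1.  0. -0.] j [-0.22 -0.04  2.03  0.    1.15 -1.62]
```

View pics/w7.png

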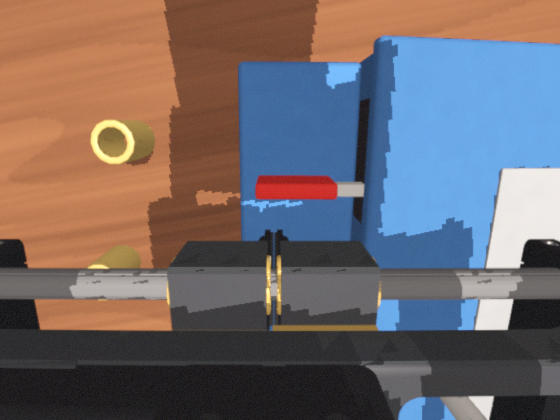

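```bash
python3 -m pendant '{"claw":[1,1,1,1,1],"xyz":[[0.001,0.005,0],[0.001,0.01,0],[0.001,0.014,0],[0.001,0.016,0],[0.001,0.016,0]],"delta_rot":[[0,0,0],[0,0,0],[0,0,0],[0,0,0],[0,0,0]]}'; python3 -c "
from h import *
where()"; python3 -m pendant '{"claw":[1,1],"xyz":[[0,0.001,0],[0,0.002,0]],"delta_rot":[[0,0,0],[0,0,0]]}'; python3 -c "
from h import *
where()"
```

```text
time: 20.3
position: [0.5068, -0.0611, 0.0938]
eef_rot: [0.542, -0.455, 0.541, 0.455]
force: [-0.7, 0.4, -0.4]
grip_width: 0.0003
t 20.3 chest mm [-119.6   68.2   93.8] Fchest [ 0.24  0.76 -0.39] w 0.3 tool x [ 0.    -0.001 -1.   ] z [1. 0. 0.] j [-0.23 -0.08  2.07  0.    1.15 -1.62]
time: 20.5
position: [0.5052, -0.0608, 0.0938]
eef_rot: [0.542, -0.455, 0.541, 0.455]
force: [-0.3, 0.0, -0.3]
grip_width: -0.0
t 20.5 chest mm [-119.6   69.8   93.8] Fchest [-0.01  0.31 -0.29] w -0.0 tool x [-0.    -0.001 -1.   ] z [ 1.  0. -0.] j [-0.23 -0.08  2.07  0.    1.15 -1.62]
```

```bash
python3 -m pendant '{"claw":[1,1],"xyz":[[0,0.001,0],[0,0.002,0]],"delta_rot":[[0,0,0],[0,0,0]]}'; python3 -c "
from h import *
where()"
```

```text
time: 20.7
position: [0.5039, -0.0606, 0.0939]
eef_rot: [0.542, -0.456, 0.541, 0.454]
force: [2.9, -1.1, -2.1]
grip_width: 0.0002
t 20.7 chest mm [-119.6   71.1   93.9] Fchest [-0.62 -3.06 -2.08] w 0.2 tool x [ 0.    -0.003 -1.   ] z [ 1. -0.  0.] j [-0.23 -0.09  2.08  0.    1.15 -1.62]
```

```bash
python3 -m pendant '{"claw":[1,1],"xyz":[[0,0.001,0],[0,0.002,0]],"delta_rot":[[0,0,0],[0,0,0]]}'; python3 -c "
from h import *
where()"
```

```text
time: 20.9
position: [0.5016, -0.0602, 0.0939]
eef_rot: [0.542, -0.456, 0.541, 0.454]
force: [3.5, 0.1, -1.3]
grip_width: 0.0
t 20.9 chest mm [-119.6   73.5   93.9] Fchest [ 0.67 -3.42 -1.32] w 0.0 tool x [ 0.    -0.002 -1.   ] z [1. 0. 0.] j [-0.23 -0.09  2.08  0.    1.15 -1.62]
```

Contact at about y = 70.5; the tab slides at about 3–4 N. Continue in small steps past the 2 mm jam point.

```bash
python3 -m pendant '{"claw":[1,1],"xyz":[[0,0.001,0],[0,0.002,0]],"delta_rot":[[0,0,0],[0,0,0]]}'; python3 -c "
from h import *
where()"
```

```text
time: 21.1
position: [0.4995, -0.0598, 0.0939]
eef_rot: [0.542, -0.455, 0.541, 0.455]
force: [4.7, -0.6, -2.6]
grip_width: 0.0004
t 21.1 chest mm [-119.6   75.6   93.9] Fchest [ 0.26 -4.72 -2.56] w 0.4 tool x [ 0.    -0.002 -1.   ] z [ 1. -0.  0.] j [-0.23 -0.1   2.09  0.    1.15 -1.62]
```

```bash
python3 -m pendant '{"claw":[1,1],"xyz":[[0,0.001,0],[0,0.002,0]],"delta_rot":[[0,0,0],[0,0,0]]}'; python3 -c "
from h import *
where()"
```

```text
time: 21.3
position: [0.4974, -0.0594, 0.0939]
eef_rot: [0.542, -0.455, 0.541, 0.455]
force: [4.3, -0.0, -2.1]
grip_width: -0.0001
t 21.3 chest mm [-119.6   77.7   93.9] Fchest [ 0.71 -4.21 -2.08] w -0.1 tool x [ 0.    -0.002 -1.   ] z [1. 0. 0.] j [-0.23 -0.1   2.09  0.    1.15 -1.62]
```

```bash
python3 -m pendant '{"claw":[1,1],"xyz":[[0,0.001,0],[0,0.002,0]],"delta_rot":[[0,0,0],[0,0,0]]}'; python3 -c "
from h import *
where()"
```

```text
time: 21.5
position: [0.4954, -0.0591, 0.0939]
eef_rot: [0.542, -0.455, 0.541, 0.455]
force: [4.7, -0.6, -1.6]
grip_width: 0.0007
t 21.5 chest mm [-119.6   79.8   93.9] Fchest [ 0.23 -4.68 -1.55] w 0.7 tool x [ 0.    -0.001 -1.   ] z [1. 0. 0.] j [-0.23 -0.11  2.09  0.    1.15 -1.62]
```

```bash
python3 -m pendant '{"claw":[1,1,1,1],"xyz":[[0,0.0015,0],[0,0.003,0],[0,0.0045,0],[0,0.006,0]],"delta_rot":[[0,0,0],[0,0,0],[0,0,0],[0,0,0]]}'; python3 -c "
from h import *
where()"
```

```text
time: 21.9
position: [0.4893, -0.058, 0.0939]
eef_rot: [0.542, -0.455, 0.541, 0.455]
force: [3.6, -0.9, -0.8]
grip_width: 0.0003
t 21.9 chest mm [-119.6   86.    93.9] Fchest [-0.26 -3.73 -0.78] w 0.3 tool x [ 0.    -0.001 -1.   ] z [1. 0. 0.] j [-0.23 -0.12  2.11  0.    1.15 -1.63]
```

```bash
python3 -m pendant '{"claw":[1,1],"xyz":[[0,0.0015,0],[0,0.003,0]],"delta_rot":[[0,0,0],[0,0,0]]}'; python3 -c "
from h import *
where()"
```

```text
time: 22.1
position: [0.4863, -0.0575, 0.0939]
eef_rot: [0.542, -0.455, 0.541, 0.455]
force: [4.1, -0.1, 0.1]
grip_width: 0.0003
t 22.1 chest mm [-119.6   88.9   93.9] Fchest [ 0.63 -4.1   0.14] w 0.3 tool x [ 0.    -0.001 -1.   ] z [ 1. -0.  0.] j [-0.23 -0.13  2.11  0.    1.15 -1.63]
```

```bash
python3 -m pendant '{"claw":[1,1],"xyz":[[0,0.001,0],[0,0.002,0]],"delta_rot":[[0,0,0],[0,0,0]]}'; python3 -c "
from h import *
where()"
```

```text
time: 22.3
position: [0.4844, -0.0571, 0.0938]
eef_rot: [0.542, -0.455, 0.541, 0.455]
force: [2.8, 0.1, 0.2]
grip_width: 0.0007
t 22.3 chest mm [-119.5   90.9   93.8] Fchest [ 0.61 -2.71  0.22] w 0.7 tool x [ 0.    -0.001 -1.   ] z [ 1. -0.  0.] j [-0.23 -0.13  2.12  0.    1.15 -1.63]
```

```bash
python3 -m pendant '{"claw":[1,1],"xyz":[[0,0.001,0],[0,0.001,0]],"delta_rot":[[0,0,0],[0,0,0]]}'; python3 -c "
from h import *
where()"; python3 -m pendant '{"claw":[1,1,1,1,1],"xyz":[[0,-0.01,0],[0,-0.02,0],[-0.03,-0.02,0],[-0.07,-0.02,0],[-0.12,-0.02,0]],"delta_rot":[[0,0,0],[0,0,0],[0,0,0],[0,0,0],[0,0,0]]}'; python3 - <<'E'
from h import *
where();goto((-39,-35,215),(1,0,0))
s=state();p,d=camera('wrist');save('w8',p);T,i=cam_T('wrist',s);C=chest()
def inC(P): return ((C[:3,:3].T@(P-C[:3,3]))*1000).round(1)
for r in tip_of('catch_top','wrist')[:2]: print(r,inC(at_z(r['pixel'],T,i,.109)))
E
```

```text
time: 22.5
position: [0.4835, -0.057, 0.0938]
eef_rot: [0.542, -0.455, 0.541, 0.455]
force: [3.8, 1.1, -0.7]
grip_width: 0.0001
t 22.5 chest mm [-119.6   91.8   93.8] Fchest [ 1.72 -3.53 -0.74] w 0.1 tool x [ 0.    -0.001 -1.   ] z [1. 0. 0.] j [-0.23 -0.13  2.12  0.    1.15 -1.63]
time: 23.0
position: [0.5017, -0.0603, 0.2125]
eef_rot: [0.54, -0.453, 0.543, 0.457]
force: [0.7, -1.1, 0.3]
grip_width: 0.0004
t 23.0 chest mm [-119.7   73.3  212.5] Fchest [-0.99 -0.87  0.28] w 0.4 tool x [-0.     0.006 -1.   ] z [ 1. -0. -0.] j [-0.23 -0.2   1.97 -0.    1.38 -1.62]
xyz [-0.0032 -0.1082  0.0807] rot [-0.     -0.     -0.0059] world target [6.223e-01 6.000e-04 2.150e-01]
{'pixel': [289.3, 164.1], 'p': 0.59} [-105.4  107.9  109. ]
```

View pics/w8.png

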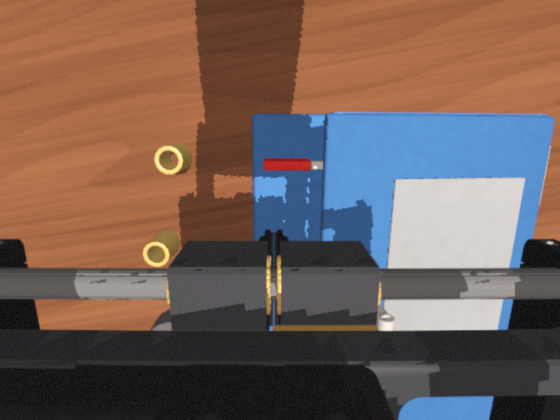

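```bash
python3 -m pendant '{"claw":[-0.4,-0.4,-0.4,-0.4,-0.4],"xyz":[[-0.003,-0.035,0.027],[-0.003,-0.07,0.054],[-0.003,-0.106,0.0807],[-0.003,-0.106,0.0807],[-0.003,-0.106,0.0807]],"delta_rot":[[0,0,0],[0,0,0],[0,0,0],[0,0,0],[0,0,0]]}'; python3 -m pendant '{"claw":[-0.4,-0.4],"xyz":[[0,0,0],[0,0,0]],"delta_rot":[[0,0,0],[0,0,0]]}'; python3 - <<'E'
from h import *
where();goto((-38.5,-35,155.3),(1,0,0))
s=state();p,d=camera('wrist');save('w9',p)
E
```

```text
time: 23.6
position: [0.6215, 0.0011, 0.215]
eef_rot: [0.54, -0.455, 0.542, 0.456]
force: [-0.4, 0.3, 0.1]
grip_width: 0.035
time: 23.8
position: [0.6206, 0.0002, 0.217]
eef_rot: [0.542, -0.455, 0.541, 0.454]
force: [-0.4, -0.9, -0.6]
grip_width: 0.051
t 23.8 chest mm [-39.7 -33.5 217. ] Fchest [-0.93  0.21 -0.64] w 51.0 tool x [-0.    -0.001 -1.   ] z [ 1.    -0.001 -0.   ] j [-0.09  0.06  1.72 -0.    1.37 -1.48]
xyz [ 0.0617 -0.0015  0.0012] rot [-0.0008 -0.0003  0.0009] world target [0.6224 0.0011 0.1553]
```

View pics/w9.png

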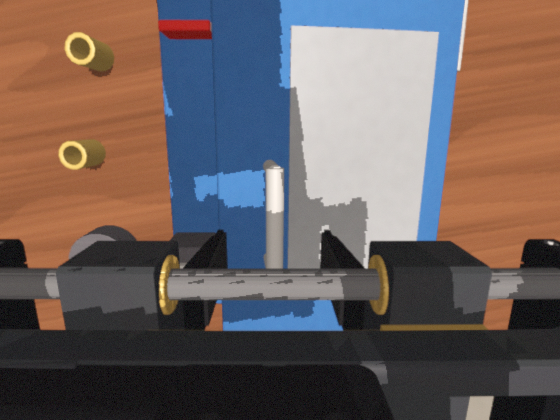

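```bash
python3 -m pendant '{"claw":[-0.4,-0.4,-0.4,-0.4,-0.4],"xyz":[[0.02,-0.001,0.001],[0.04,-0.001,0.001],[0.055,-0.001,0.001],[0.061,-0.001,0.001],[0.061,-0.001,0.001]],"delta_rot":[[0,0,0],[0,0,0],[0,0,0],[0,0,0],[0,0,0]]}'; python3 -m pendant '{"claw":[0.2,0.6,1,1,1],"xyz":[[0,0,0],[0,0,0],[0,0,0],[0,0,0],[0,0,0]],"delta_rot":[[0,0,0],[0,0,0],[0,0,0],[0,0,0],[0,0,0]]}';python3 -m pendant '{"claw":[1,1,1,1],"xyz":[[0,0,0],[0,0,0],[0,0,0],[0,0,0]],"delta_rot":[[0,0,0],[0,0,0],[0,0,0],[0,0,0]]}'; python3 - <<'E'
from h import *
where()
E
```

```text
time: 24.35
position: [0.6218, 0.0015, 0.155]
eef_rot: [0.541, -0.455, 0.542, 0.455]
force: [0.4, -0.5, 0.9]
grip_width: 0.0664
time: 24.85
position: [0.6228, 0.0016, 0.1562]
eef_rot: [0.542, -0.455, 0.541, 0.455]
force: [-0.4, -1.0, 0.8]
grip_width: 0.0318
time: 25.25
position: [0.6224, 0.0006, 0.1559]
eef_rot: [0.541, -0.456, 0.542, 0.454]
force: [-0.7, -4.0, -0.1]
grip_width: 0.0113
t 25.25 chest mm [-38.9 -35.1 155.9] Fchest [-4.03  0.   -0.13] w 11.3 tool x [-0.002 -0.001 -1.   ] z [ 1.    -0.    -0.002] j [-0.08  0.11  1.77 -0.    1.26 -1.48]
```

```bash
cat > arc.py <<'E'
import numpy as np,sys
r=151.8
def arc(ph0,phs,off=(0,0)):
    a=np.radians(ph0)
    for p in phs:
        b=np.radians(p);print(round(p,1),'[%.4f, 0, %.4f]'%(-(r*(np.sin(b)-np.sin(a))+off[1])/1000,(r*(np.cos(a)-np.cos(b))+off[0])/1000))
E
python3 -c "
from arc import *
arc(24.5,[25.5,26.5,27.5,28.5,29.5])"
```

```text
25.5 [-0.0024, 0, 0.0011]
26.5 [-0.0048, 0, 0.0023]
27.5 [-0.0071, 0, 0.0035]
28.5 [-0.0095, 0, 0.0047]
29.5 [-0.0118, 0, 0.0060]
```

```bash
python3 -m pendant '{"claw":[1,1,1,1],"xyz":[[-0.0024,0,0],[-0.0048,0,0.0013],[-0.0060,0,0.0019],[-0.0060,0,0.0019]],"delta_rot":[[0,0,0],[0,0,0],[0,0,0],[0,0,0]]}'; python3 -c "
from h import *
where()"
```

```text
time: 25.65
position: [0.6227, 0.0028, 0.1608]
eef_rot: [0.541, -0.455, 0.542, 0.454]
force: [1.8, -4.2, -5.2]
grip_width: 0.0114
t 25.65 chest mm [-36.7 -35.1 160.8] Fchest [-3.82 -2.45 -5.17] w 11.4 tool x [-0.002 -0.001 -1.   ] z [ 1.    -0.    -0.002] j [-0.08  0.1   1.77 -0.    1.27 -1.48]
```

```bash
python3 -m pendant '{"claw":[1,1],"xyz":[[-0.001,0,0.0005],[-0.002,0,0.001]],"delta_rot":[[0,0,0],[0,0,0]]}'; python3 -c "
from h import *
where()"
```

```text
time: 25.85
position: [0.6229, 0.0036, 0.1625]
eef_rot: [0.541, -0.456, 0.542, 0.454]
force: [2.2, -5.3, -7.4]
grip_width: 0.0111
t 25.85 chest mm [-35.9 -35.1 162.5] Fchest [-4.81 -3.11 -7.35] w 11.1 tool x [-0.002 -0.001 -1.   ] z [ 1.    -0.    -0.002] j [-0.08  0.1   1.76 -0.    1.28 -1.48]
```

```bash
python3 -m pendant '{"claw":[1,1],"xyz":[[-0.001,0,0.0005],[-0.002,0,0.001]],"delta_rot":[[0,0,0],[0,0,0]]}'; python3 -c "
from h import *
where()"
```

```text
time: 26.05
position: [0.623, 0.0046, 0.1645]
eef_rot: [0.541, -0.456, 0.542, 0.454]
force: [3.2, -4.4, -5.6]
grip_width: 0.0115
t 26.05 chest mm [-34.9 -35.1 164.5] Fchest [-3.76 -3.91 -5.61] w 11.5 tool x [-0.002 -0.    -1.   ] z [ 1.    -0.    -0.002] j [-0.08  0.1   1.76 -0.    1.28 -1.48]
```

```bash
python3 -m pendant '{"claw":[1,1],"xyz":[[-0.001,0,0.0005],[-0.002,0,0.001]],"delta_rot":[[0,0,0],[0,0,0]]}'; python3 -c "
from h import *
where()"
```

```text
time: 26.25
position: [0.6232, 0.0055, 0.1665]
eef_rot: [0.541, -0.456, 0.542, 0.454]
force: [2.8, -4.9, -7.6]
grip_width: 0.0109
t 26.25 chest mm [-33.9 -35.1 166.5] Fchest [-4.35 -3.6  -7.63] w 10.9 tool x [-0.002 -0.    -1.   ] z [ 1.    -0.    -0.002] j [-0.08  0.1   1.76 -0.    1.28 -1.47]
```

```bash
python3 -c "
from arc import *
arc(28.7,[31,34,37,40,43]);arc(43,[46.5,50,53.5,57,60.5]);arc(60.5,[64,67.5,71,74.5,78]);arc(78,[81,84,87,87.5])"
```

```text
31 [-0.0053, 0, 0.0030]
34 [-0.0120, 0, 0.0073]
37 [-0.0185, 0, 0.0119]
40 [-0.0247, 0, 0.0169]
43 [-0.0306, 0, 0.0221]
46.5 [-0.0066, 0, 0.0065]
50 [-0.0128, 0, 0.0134]
53.5 [-0.0185, 0, 0.0207]
57 [-0.0238, 0, 0.0283]
60.5 [-0.0286, 0, 0.0363]
64 [-0.0043, 0, 0.0082]
67.5 [-0.0081, 0, 0.0167]
71 [-0.0114, 0, 0.0253]
74.5 [-0.0142, 0, 0.0342]
78 [-0.0164, 0, 0.0432]
81 [-0.0014, 0, 0.0078]
84 [-0.0025, 0, 0.0157]
87 [-0.0031, 0, 0.0236]
87.5 [-0.0032, 0, 0.0249]
```

```bash
python3 -m pendant '{"claw":[1,1,1,1,1],"xyz":[[-0.0053,0,0.003],[-0.012,0,0.0073],[-0.0185,0,0.0119],[-0.0247,0,0.0169],[-0.0306,0,0.0221]],"delta_rot":[[0,0,0],[0,0,0],[0,0,0],[0,0,0],[0,0,0]]}'; python3 -m pendant '{"claw":[1],"xyz":[[0,0,0]],"delta_rot":[[0,0,0]]}';python3 -c "
from h import *
where()"
```

```text
time: 26.75
position: [0.627, 0.0264, 0.1979]
eef_rot: [0.54, -0.456, 0.542, 0.454]
force: [0.4, -9.1, -3.4]
grip_width: 0.0115
time: 26.85
position: [0.6272, 0.0274, 0.1991]
eef_rot: [0.541, -0.456, 0.542, 0.454]
force: [-2.2, -5.9, 0.8]
grip_width: 0.0111
t 26.85 chest mm [-11.8 -35.2 199.1] Fchest [-6.18  1.16  0.81] w 11.1 tool x [-0.002 -0.001 -1.   ] z [ 1.     0.    -0.002] j [-0.04  0.09  1.72 -0.    1.34 -1.44]
```

```bash
python3 -m pendant '{"claw":[1,1,1,1,1],"xyz":[[-0.0066,0,0.0065],[-0.0128,0,0.0134],[-0.0185,0,0.0207],[-0.0238,0,0.0283],[-0.0286,0,0.0363]],"delta_rot":[[0,0,0],[0,0,0],[0,0,0],[0,0,0],[0,0,0]]}'; python3 -m pendant '{"claw":[1],"xyz":[[0,0,0]],"delta_rot":[[0,0,0]]}';python3 -c "
from h import *
where()"
```

```text
time: 27.35
position: [0.6332, 0.0612, 0.2285]
eef_rot: [0.54, -0.457, 0.543, 0.453]
force: [-3.1, -10.4, 4.0]
grip_width: 0.0112
time: 27.45
position: [0.6336, 0.0627, 0.2295]
eef_rot: [0.541, -0.456, 0.542, 0.454]
force: [-3.2, -6.8, 5.3]
grip_width: 0.0115
t 27.45 chest mm [ 24.1 -35.5 229.5] Fchest [-7.27  1.99  5.33] w 11.5 tool x [-0.004 -0.002 -1.   ] z [ 1.     0.    -0.004] j [ 0.02  0.09  1.67 -0.    1.39 -1.38]
```

```bash
python3 -m pendant '{"claw":[1,1,1,1,1],"xyz":[[-0.0058,0,0.0077],[-0.0101,0,0.0157],[-0.0134,0,0.0243],[-0.0162,0,0.0332],[-0.0184,0,0.0422]],"delta_rot":[[0,0,0],[0,0,0],[0,0,0],[0,0,0],[0,0,0]]}'; python3 -m pendant '{"claw":[1],"xyz":[[0,0,0]],"delta_rot":[[0,0,0]]}';python3 -c "
from h import *
where()"
```

```text
time: 27.95
position: [0.6409, 0.1036, 0.2476]
eef_rot: [0.541, -0.456, 0.542, 0.453]
force: [-2.4, -7.4, 4.4]
grip_width: 0.0111
time: 28.05
position: [0.6411, 0.1052, 0.248]
eef_rot: [0.541, -0.456, 0.541, 0.454]
force: [-1.9, -4.1, 6.2]
grip_width: 0.0113
t 28.05 chest mm [ 67.3 -35.6 248. ] Fchest [-4.34  1.21  6.21] w 11.3 tool x [-0.002 -0.003 -1.   ] z [ 1.     0.    -0.002] j [ 0.08  0.1   1.62 -0.    1.42 -1.32]
```

```bash
python3 -m pendant '{"claw":[1,1,1,1,1],"xyz":[[-0.0025,0,0.0078],[-0.004,0,0.0157],[-0.0045,0,0.0236],[-0.0047,0,0.0289],[-0.0047,0,0.0289]],"delta_rot":[[0,0,0],[0,0,0],[0,0,0],[0,0,0],[0,0,0]]}'; python3 -m pendant '{"claw":[1],"xyz":[[0,0,0]],"delta_rot":[[0,0,0]]}';python3 - <<'E'
from h import *
where()
p,d=camera('side');save('s9',p[60:320,160:400].repeat(2,0).repeat(2,1))
E
```

```text
time: 28.55
position: [0.6462, 0.1337, 0.2527]
eef_rot: [0.542, -0.456, 0.541, 0.454]
force: [-0.7, -5.0, 5.2]
grip_width: 0.0112
time: 28.65
position: [0.6462, 0.1337, 0.2527]
eef_rot: [0.542, -0.456, 0.541, 0.454]
force: [-0.3, -4.5, 5.6]
grip_width: 0.0111
t 28.65 chest mm [ 96.3 -35.7 252.7] Fchest [-4.5  -0.45  5.56] w 11.1 tool x [-0.    -0.004 -1.   ] z [ 1. -0. -0.] j [ 0.12  0.12  1.59 -0.    1.43 -1.27]
```

View pics/s9.png

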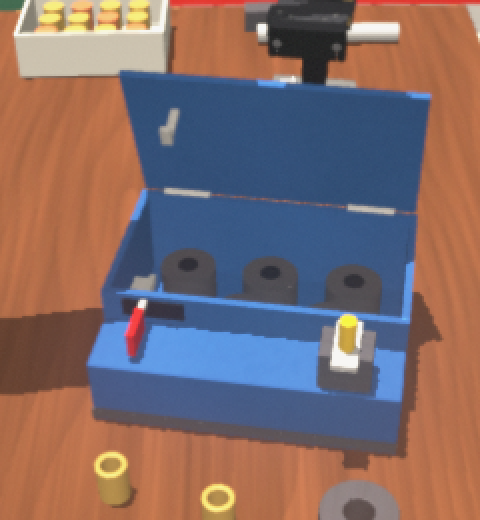

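```bash
python3 -m pendant '{"claw":[0.5,0.5,0.5,0.5,0.5],"xyz":[[0,0,0],[0,0,0],[0,0,0],[-0.01,0,0],[-0.03,0,0]],"delta_rot":[[0,0,0],[0,0,0],[0,0,0],[0,0,0],[0,0,0]]}'; python3 -m pendant '{"claw":[0.5,0.5,0.5,0.5,0.5],"xyz":[[-0.03,0,0],[-0.07,0,0],[-0.11,0,0.03],[-0.11,0,0.03],[-0.11,0,0.03]],"delta_rot":[[0,0,0],[0,0,0],[0,0,0],[0,0,0],[0,0,0]]}';python3 - <<'E'
from h import *
where()
p,d=camera('side');save('s10',p[60:320,160:400].repeat(2,0).repeat(2,1))
T,i=cam_T('side');C=chest()
p2,d2=camera('top');save('t10',p2)
# lid edge back-projection: depth at lid inner face in side view
for (u,v) in [(200,130),(230,110),(270,118),(340,115),(350,150),(280,150),(240,140)]:
    P=at_d((u,v),T,i,d[v,u]);q=(C[:3,:3].T@(P-C[:3,3]))*1000;print(u,v,q.round(1),'angle from hinge',np.degrees(np.arctan2(q[2]-108,100-q[0])).round(1))
for n in ['ferrule0','die','bolt_knob','catch_top']: print(n,tip_of(n,'side')[:2])
E
```

```text
time: 29.2
position: [0.6444, 0.1343, 0.2783]
eef_rot: [0.54, -0.454, 0.542, 0.456]
force: [0.1, -0.3, 0.4]
grip_width: 0.0233
time: 29.7
position: [0.651, 0.1644, 0.3923]
eef_rot: [0.542, -0.456, 0.54, 0.455]
force: [-0.3, 0.4, -1.2]
grip_width: 0.0241
t 29.7 chest mm [127.3 -35.1 392.3] Fchest [ 0.37  0.38 -1.17] w 24.1 tool x [ 0.001 -0.004 -1.   ] z [1.    0.001 0.001] j [ 0.17  0.12  1.36 -0.    1.65 -1.23]
200 130 [347.2 304.2  -1.3] angle from hinge -156.1
230 110 [ 54.1 128.7 249.6] angle from hinge 72.0
270 118 [ 61.8  51.  233.4] angle from hinge 73.0
340 115 [ 52.8 -85.7 258.2] angle from hinge 72.6
350 150 [  84.7 -109.7  157.8] angle from hinge 73.0
280 150 [ 92.8  37.6 136.5] angle from hinge 75.7
240 140 [ 85.1 121.4 158.8] angle from hinge 73.7
ferrule0 [{'pixel': [218.1, 304.7], 'p': 0.91}, {'pixel': [268.8, 322.8], 'p': 0.63}]
die [{'pixel': [341.4, 326.2], 'p': 0.91}, {'pixel': [225.5, 226.0], 'p': 0.69}]
bolt_knob [{'pixel': [330.6, 225.5], 'p': 0.63}, {'pixel': [267.6, 321.4], 'p': 0.58}]
catch_top [{'pixel': [228.2, 218.9], 'p': 0.75}]
```

View pics/s10.png

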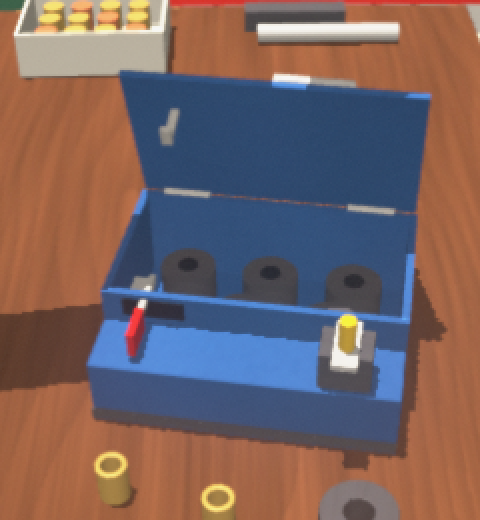

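View pics/t10.png

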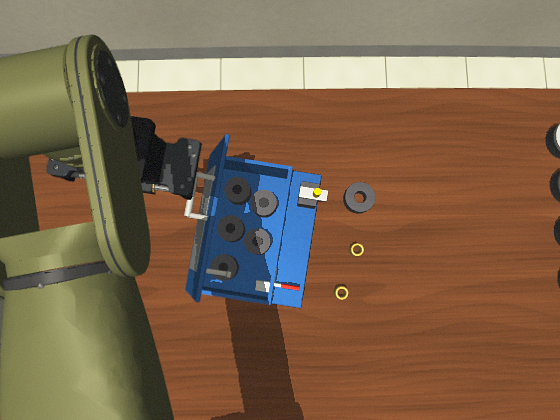

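```bash
python3 -m pendant '{"claw":[0.5,0.5,0.5],"xyz":[[0,0,0],[0,0,0],[0,0,0]],"delta_rot":[[0,0,0],[0,0,0],[0,0,0]]}'; python3 -c "
from h import *
where();print(hand_in())"
```

```text
time: 30.3
position: [0.6506, 0.1635, 0.3901]
eef_rot: [0.541, -0.455, 0.541, 0.455]
force: [0.6, 0.4, -0.1]
grip_width: 0.0236
t 30.3 chest mm [126.4 -34.9 390.1] Fchest [ 0.52 -0.56 -0.09] w 23.6 tool x [-0.    -0.001 -1.   ] z [ 1. -0. -0.] j [ 0.17  0.12  1.37 -0.    1.65 -1.23]
the job is handed in; nothing more can be done
None
```

The chest is open, and I handed the job in at 30.3 s.

**What I did**
- **Bolt:** I drew it back 22 mm by the knob.
- **Lid and hook:** I raised the lid by its handle in small steps. The hook stopped it about 24 mm up, at a wrist force of about 20 N. The hinge alone takes about 7 N of that, so the hook's load stayed well under 25 N. I then eased the lid back about 7 mm.
- **Catch tab:** I pushed it about 21 mm aside at 3–5 N. It did not jam.
- **Opening:** I gripped the handle again, swung the lid up, let go and moved clear.

**Last checks**
- **Lid:** Side-camera depth put it at about 72–73°, against about 71° worked out from the arm's position. It stayed put after I let go.
- **Bolt:** It reads about 24 mm drawn in the top picture.
- **Tab:** It is at about y = 107 mm, which is past the release point.
- **Ferrules and die:** They look unmoved in both pictures.
- **Arm:** Wrist force was near zero and the gripper touched nothing.

**What disagreed:** The fingertips showed up at the TCP in the wrist camera's depth, not 22 mm ahead of it as `tcp_to_tips` says. Because of this my first handle grip was too high and slipped off without raising the lid noticeably. I gripped 18 mm lower and it held.

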